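Clear the reader deck and hold a sample cassette home in its corner

ROBOT

A 6-joint arm with a two-finger parallel gripper is mounted at the origin on the work surface. World frame = base frame: x ahead of the robot, y to its left, z up, the work surface at z = 0. Lengths are in mm, angles in rad, forces in N, time in s.
With the tool pointing down it reaches from about 275 to 1000 mm from the base axis. Payload 8.4 kg.
Tool frame: the origin (TCP) lies on the centre line of the jaws, within the pads' length; the fingertips stand 17 mm ahead of it and the grasp point (between the pads) lies 2 mm behind it (r.tcp_to_tips is the z of the fingertips in the tool frame, in mm); z points along the fingers, y is the direction in which the jaws open and shut (so a half turn about z gives the same grasp; the last joint's range is limited). The gripper opens to 85 mm and grips with 20 to 120 N. Pads are 22 mm wide; open, the fingers measure 114 mm over their backs; the gripper's body (76 mm by 85 mm) begins 54 mm behind the grasp point. The pads swing forward as they close: fully open they stand 13 mm farther back than shut.
Start: joints at [1.292, 0.353, 1.633, -0, 1.155, -0.002], TCP at [170.798, 601.212, 248.281] pointing down, gripper open.
Joint ranges: [-2.63, 2.63], [-0.92, 2.1], [0.06, 2.66], [-1.3, 4.44], [0, 2.69], [-3.02, 3.02]. Speed limits (rad/s): [2.22, 2.22, 2.79, 3.14, 3.14, 3.14].

INTERFACE

Orientations are given as [roll, pitch, yaw] about the fixed x, y, z axes, in that order (R = Rz(yaw) Ry(pitch) Rx(roll)).
In Python, from rig import r, cams, job gives the robot as it stands.
- The arm moves only by the tool drive_tool, never from a script. Its argument "deltas" is a list of rows, each a list of 4 numbers: the shift along the tool's x, y, z in cm, then the turn about the tool's z in rad. In form: [[x, y, z, roll], ...]. A call has 1 to 12 rows; each row shifts and turns the commanded pose from where the row before left it, along the tool's axes as they then stand; what a row does not reach is not made up. A row lasts 1/12 s, in which the tool goes at most 41.7 mm and 7.16 degrees, less where a joint would pass 70% of its speed; a pose out of reach is approached as far as the arm can. A call with a gripper value outside its range is refused whole. "jaw" is the closure, from 0 (fully open) to 1 (shut), set as the call begins (left out, the last holds). The fingers move at their own pace and stop on an object; "force" is the grip in N (left out, the last holds). Time passes only in rows, so rows that do not move let the fingers close. It gives the time, the measured TCP pose, the force and the opening at its end, in the units of the state.
- r.sense(): the state, without advancing time (a new reading comes with each control period).
- cams.grab_frame(name): name is "scene" or "top" or "wrist"; returns (picture, depth): 480x640x3 uint8, red, green, blue; 480x640 float32, mm along the optical axis (not along the pixel's ray), 0 where there is no reading.
- cams.camera_params(name): a dict with "fx", "fy", "cx", "cy" (pixels), "k1" (the pictures are not rectified: a ray, as slopes to the right and down, at radius r is drawn at 1 + k1 r^2 times it, then the intrinsics apply), "R" (3x3) and "t" (3): a world point X has camera coordinates R X + t. Camera axes: x right, y down, z forward; pixel columns grow to the right and rows downward; lengths in mm; the calibration is good to about 2 mm. A picture is of the moment at which its call begins: read the wrist's pose just before it. camera_params takes no time and is no camera call; for the wrist camera it gives the pose at the moment of the call.
- job.sign_off(): hands the job in, once; it reports no verdict.
The state is a dict: "clock": time; "qpos": joint angles; "qvel": joint speeds; "joint_efforts": joint torques, N m; "eef_pos": TCP position; "tcp_rot": TCP orientation; "contact_force": force on the tool from outside, world axes, zero at the start; "wrist_torque": the same for the moment, N m; "opening": opening from 0.0 (shut) to 1.0 (fully open).
Only numpy, scipy, OpenCV 4.12 (cv2) and the standard library are available. Lean on these libraries where they do the work, as an engineer would, in place of code of your own. Each camera call takes 0.05 s, during which the arm holds its last target. There are 200 camera calls.

TASK

Using the scraper, wipe the three red plastic chips off the reader's metal deck onto the bench (do not touch the chips with the gripper, and leave the cassette where it is until the deck is clear), then stand the scraper on the bench again and let go of it. Then set the white-and-blue cassette flat on the deck and press it into the corner, its long side along the far rail and its short side along the side rail, so that both orange sprung pads are pushed in flush with their rails. Finish while still gripping the cassette and holding both pads in, and leave the other things on the bench undisturbed.

Things in the scene. Friction and masses are not known exactly. Their poses are not given: they have to be found in the camera images.
- reader: Bench code reader, fixed. Origin: on the bench under the centre of its bare metal deck; x points away from the robot to its white housing, y left, z up. Deck 210 (x) by 190 (y) mm, top 25 mm above the bench, open at its -x and -y edges; blue rails near its +x and +y edges (see corner). The white housing, from x = +105 to +180 mm, is 63 mm high.
- corner (a point): Point on the deck's top where the rails' inner faces meet (reader frame x = +85, y = +75, z = +25 mm); axes as the reader's. Both blue rails are 12 mm thick and stand 26 mm above the deck. From this point the far rail runs 100 mm along -y, inner face at reader x = +85; the side rail runs 73 mm along -x, inner face at reader y = +75.
- far_pad (a joint): Orange sprung pad in the far rail, 22 mm wide, 16 mm high, its middle 16 mm above the deck at reader y = +30 mm. At 0 it stands 5 mm proud of the rail's face; the value (m) grows as it is pushed in along reader +x, to 0.005 when flush. Its spring gives 2 N at first and 4.5 N when flush, and pushes the cassette back out if nothing holds it.
- side_pad (a joint): The same orange sprung pad in the side rail, at reader x = +53 mm; pushed in along the reader's +y, 0 (5 mm proud) to 0.005 (flush), same spring.
- cassette: Loose cassette, about 0.45 kg: white box, blue lid, 64 (x) by 90 (y) by 32 (z) mm, with an upright blue grip rib in the middle of the lid, 16 mm thick (x), 50 long (y), from 32 to 70 mm above the underside. Origin: centre of underside, z up. Same turned half round. Fully home its x axis is parallel to the reader's and its origin at reader x = +53, y = +30, z = +25 mm.
- scraper: Loose scraper, about 0.12 kg, standing on the bench: black straight blade block 16 (x, thickness) by 110 (y, length) by 18 (z) mm, with a yellow square grip post 26 by 26 mm in its middle, from 18 to 65 mm above the underside. Origin: centre of the blade's underside, z up. It is the same turned half round.
- chip0: One of three loose red chips of broken cap plastic lying on the reader's deck, 15 by 12 mm and 5 to 8.5 mm high, 10 g. Origin: centre of its underside.
- chip1: One of three loose red chips of broken cap plastic lying on the reader's deck, 15 by 12 mm and 5 to 8.5 mm high, 10 g. Origin: centre of its underside.
- chip2: One of three loose red chips of broken cap plastic lying on the reader's deck, 15 by 12 mm and 5 to 8.5 mm high, 10 g. Origin: centre of its underside.
- dishes: Bystander: stack of two clear culture dishes, 90 mm across, 30 mm high. Origin: centre of underside.
- jar: Bystander: small amber jar with white cap, 56 mm across, 65 mm high. Origin: centre of underside.
- beaker: Bystander: open glass beaker, 70 mm across, 85 mm high. Origin: centre of underside.
- pot: Bystander: white pot with red cap, 60 mm across, 75 mm high. Origin: centre of underside.
- spatula: Bystander: spatula lying on the bench, 190 mm long along its x. Origin: middle of its underside.
Things that resemble listed ones, but are neither listed nor needed, are in the scene too. Several things look just like the scraper: the one meant starts farthest to the robot's left. Leave any black look-alike of the cassette alone.

How it is judged:
By the outcome, as a careful person would: the job done as asked, in the order asked, and still so for the second after the job is handed in, while the arm keeps its last pose, push and grip.
It also fails if it takes over 67 s, if anything falls off the work surface, if the arm or the gripper's body presses on something with over 40 N, if the wrist force passes 120 N, or if a joint passes its speed limit or range.

## Working session

There is one attempt and no reset: what is moved stays moved. The work goes in short steps, Python scripts to look and compute and a tool call to move; the robot and the scene stay as the last step left them, time stands still between calls to the robot, and variables do not carry over. Pictures are saved under pics/ and viewed, about 8 in all and at most 12, crops included, and the job is handed in when it is done.

Besides the shell and the picture viewer there is one more tool, called after "Call:" as name([rows], argument=value, ...), one row to a line, values as JSON. drive_tool: Moves the arm, as the interface text tells. Its arguments: {"type":"object","properties":{"deltas":{"type":"array"},"jaw":{"type":"number"},"force":{"type":"number"}},"required":["deltas"]}

```bash
ls; mkdir -p pics; python3 - <<'E'
from rig import r,cams,job
import cv2,json,numpy as np
s=r.sense();print(s['clock'],s['eef_pos'],s['tcp_rot'],s['opening'],r.tcp_to_tips)
for n in("top","scene"):
    p,d=cams.grab_frame(n);np.savez(f'{n}.npz',p=p,d=d);cv2.imwrite(f'pics/{n}0.png',p[...,::-1])
    c=cams.camera_params(n);print(n,c)
E
```

```text
pics
0.0 [170.68423003 600.76267092 247.55723813] [-3.14018274e+00  2.23310778e-05  2.86481331e+00] 1.0027807720881685 17.0
top {'fx': 509.33375928452426, 'fy': 509.33375928452426, 'cx': 315.9683860460281, 'cy': 233.73272222027373, 'k1': -0.09830755874190339, 'R': array([[-0.01115711, -0.99992827, -0.00435644],
       [-0.99397749,  0.01156548, -0.10897245],
       [ 0.10901501,  0.00311439, -0.99403522]]), 't': array([  -3.21482712,  492.88050501, 1100.15794337])}
scene {'fx': 446.81482471508025, 'fy': 446.81482471508025, 'cx': 318.32013088337965, 'cy': 235.64557283543456, 'k1': -0.025858034876731578, 'R': array([[ 0.11389603,  0.99337395, -0.01535869],
       [ 0.74413882, -0.09554203, -0.66115742],
       [-0.65824396,  0.06387421, -0.75008998]]), 't': array([ -61.18373277, -288.56197997, 1315.46052728])}
```

View pics/top0.png

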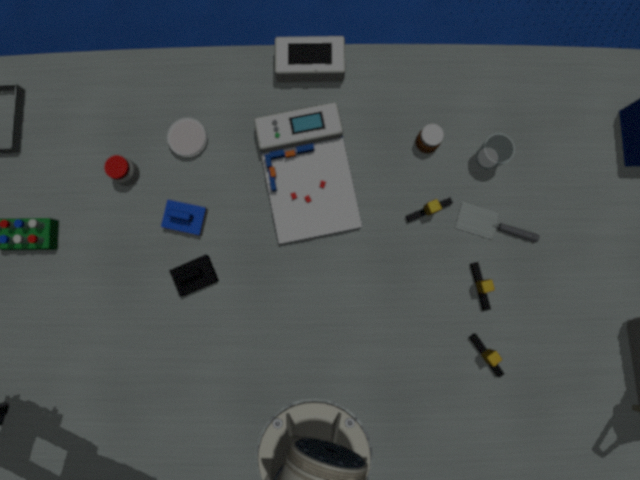

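View pics/scene0.png

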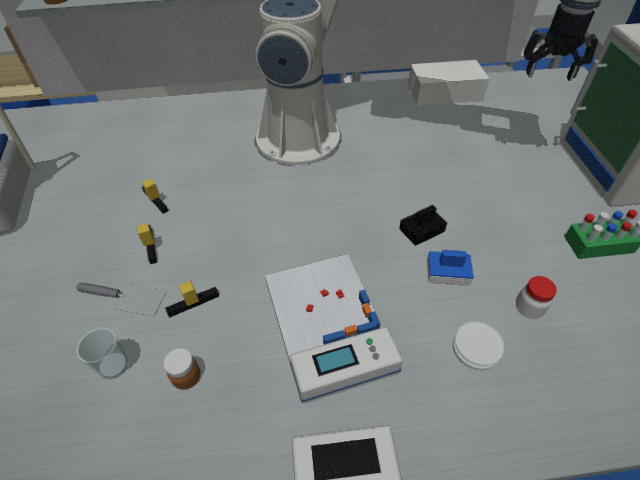

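In the top view (x ahead is up, y left is left) there are three scrapers: (430,209), (483,286) and (487,355). The first is the farthest to the robot's left. The other items are at these pixels:
- Chips: (293,197), (308,199) and (323,184).
- Cassette: (184,218).
- Black look-alike of the cassette: (194,275).

Next I'll measure these and confirm with a crop.

```bash
cat > h.py <<'E'
import numpy as np,cv2
def rays(c,px):
    K=np.array([[c['fx'],0,c['cx']],[0,c['fy'],c['cy']],[0,0,1.]])
    u=cv2.undistortPoints(np.array(px,float).reshape(-1,1,2),K,np.array([c['k1'],0,0,0]))[:,0]
    d=np.c_[u,np.ones(len(u))]@c['R'];o=-c['R'].T@c['t'];return o,d
def onplane(c,px,z):
    o,d=rays(c,px);return o+d*((z-o[2])/d[:,2])[:,None]
def blobs(p,lo,hi,amin=15,ch=False):
    """HSV mask -> list of (area, centre px, contour)"""
    m=cv2.inRange(cv2.cvtColor(p,cv2.COLOR_RGB2HSV),np.array(lo),np.array(hi))
    cs,_=cv2.findContours(m,cv2.RETR_EXTERNAL,cv2.CHAIN_APPROX_NONE)
    out=[]
    for k in cs:
        a=cv2.contourArea(k)
        if a<amin: continue
        mm=np.zeros(m.shape,np.uint8);cv2.drawContours(mm,[k],-1,255,-1);mm&=m
        y,x=np.nonzero(mm);out.append((a,(x.mean(),y.mean()),k,np.c_[x,y]))
    return sorted(out,key=lambda b:-b[0])
RED=((0,150,60),(8,255,255));BLUE=((105,130,40),(125,255,255));YEL=((20,120,60),(32,255,255));ORG=((8,150,60),(18,255,255))
def rect(c,k,z):
    """min-area rect of contour on plane z: centre, sizes, yaw of the long side (rad)"""
    w=onplane(c,k.reshape(-1,2),z)[:,:2].astype(np.float32)
    b=cv2.boxPoints(cv2.minAreaRect(w));e=[b[1]-b[0],b[2]-b[1]];e.sort(key=lambda v:-np.linalg.norm(v))
    a=np.arctan2(e[0][1],e[0][0]);return b.mean(0).round(1),[round(float(np.linalg.norm(v)),1) for v in e],round(float((a+np.pi/2)%np.pi-np.pi/2),3)
E
python3 - <<'E'
from rig import cams
from h import *
P={}
for n in("top","scene"):
    f=np.load(n+'.npz');p,d=f['p'],f['d'];c=cams.camera_params(n);P[n]=p
    print('==',n)
    for nm,col,z in(('red',RED,31),('yel',YEL,65),('org',ORG,45),('blue',BLUE,40)):
        for a,xy,k,_ in blobs(p,*col,amin=8)[:8]:
            print(nm,a,np.round(xy,1),rect(c,k,z))
    blk=cv2.inRange(p,(0,0,0),(32,32,32))
    cs,_=cv2.findContours(blk,cv2.RETR_EXTERNAL,cv2.CHAIN_APPROX_NONE)
    for k in cs:
        if 60<cv2.contourArea(k)<3000: print('blk',cv2.contourArea(k),rect(c,k,18))
t=P['top'];a=t[90:390,240:540];b=cv2.resize(a[40:340],None,fx=2.2,fy=2.2,interpolation=cv2.INTER_CUBIC)
cv2.imwrite('pics/crop1.png',cv2.convertScaleAbs(cv2.resize(a[:250],None,fx=2.4,fy=2.4,interpolation=cv2.INTER_CUBIC),alpha=1.7)[...,::-1])
E
```

```text
== top
red 367.0 [115.9 166.5] (array([652.6, 446.4], dtype=float32), [51.6, 49.9], 0.796)
red 35.0 [ 31.4 238.3] (array([490.1, 640.7], dtype=float32), [17.5, 13.8], 1.561)
red 29.0 [  3.2 223.2] (array([525.7, 712.4], dtype=float32), [18.0, 14.0], 1.557)
red 8.5 [307.4 198.9] (array([570.7,   9.3], dtype=float32), [10.1, 6.0], 0.448)
yel 124.5 [493.8 358.1] (array([ 219.2, -382.9], dtype=float32), [27.2, 25.3], 0.629)
yel 119.0 [434.1 205.9] (array([ 546.6, -264.8], dtype=float32), [26.8, 24.2], -1.122)
yel 114.0 [487.  285.6] (array([ 373.5, -373.5], dtype=float32), [25.5, 25.0], 0.291)
org 31.5 [289.7 153.5] (array([670.9,  46.8], dtype=float32), [17.8, 11.5], 1.568)
org 20.5 [272.1 171.3] (array([631.3,  86.8], dtype=float32), [19.3, 7.5], 0.239)
blue 28358.5 [311.3  22.4] (array([1000.5,  -21.7], dtype=float32), [1585.8, 148.6], 1.558)
blue 1049.5 [183.1 217.1] (array([532. , 284.8], dtype=float32), [89.2, 62.9], 1.358)
blue 114.5 [273.2 155.8] (array([667.1,  85.2], dtype=float32), [48.4, 23.6], -0.936)
blue 82.5 [304.8 147.6] (array([685.2,  14.1], dtype=float32), [35.1, 15.4
[... 2744 characters left out ...]

blue 154.0 [634.6  13.8] (array([-616.9, 1440.4], dtype=float32), [280.3, 41.8], -0.702)
blue 147.0 [333.8 336.6] (array([679.9,  13.5], dtype=float32), [43.1, 16.7], -1.385)
blue 136.5 [566.8  60.9] (array([-265.1,  958. ], dtype=float32), [125.3, 41.4], -0.665)
blk 2075.0 (array([888.5,   3.4], dtype=float32), [103.8, 52.1], -1.57)
blk 358.5 (array([ 552.4, -263.6], dtype=float32), [106.2, 26.0], -1.205)
blk 102.5 (array([ 411.3, -366. ], dtype=float32), [55.6, 15.5], 0.235)
blk 1021.5 (array([402.1, 266.9], dtype=float32), [116.4, 79.2], -1.155)
blk 79.5 (array([ 255., -364.], dtype=float32), [55.8, 15.5], 0.587)
blk 2023.0 (array([-469.4, 1057.2], dtype=float32), [669.1, 226.8], -0.629)
```

View pics/crop1.png

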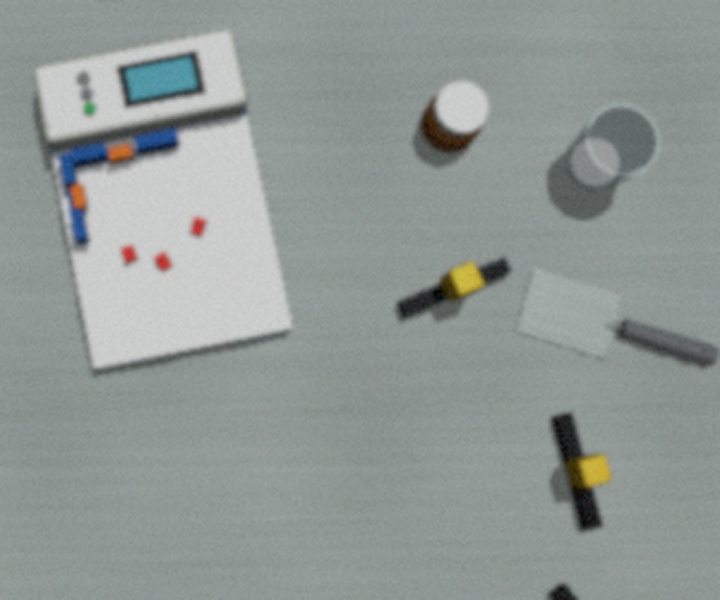

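The crop confirms it: the scraper at full-image (430,209) is the leftmost of the three in y. Its blade lies clear of the jar and the spatula. Next I'll get the reader's pose and put the chips in its frame.

```bash
python3 - <<'E'
from rig import cams
from h import *
f=np.load('top.npz');p=f['p'];c=cams.camera_params('top')
px=[(240+u/2.4,90+v/2.4) for u,v in((95,370),(291,329))]
g=p.astype(int).min(2); m=(g>105).astype(np.uint8)*255
print('bright thr check',g[200:230:10,330],g[250:260:5,250])
cs,_=cv2.findContours(m[100:260,240:380].copy(),cv2.RETR_EXTERNAL,cv2.CHAIN_APPROX_NONE)
k=max(cs,key=cv2.contourArea).reshape(-1,2)+[240,100]
w=onplane(c,k,25)[:,:2]
A,B=onplane(c,px,25)[:,:2];print('front corners',A,B,np.linalg.norm(A-B))
yv=(A-B)/np.linalg.norm(A-B);
# refine: front edge and right edge by line fit of contour points near them
xv=np.array([yv[1],-yv[0]])
q=(w-B)@np.c_[xv,yv]
def fit(sel):
    vx,vy,x0,y0=cv2.fitLine(w[sel].astype(np.float32),cv2.DIST_HUBER,0,.01,.01).ravel();return np.array([vx,vy]),np.array([x0,y0]),sel.sum()
d1,p1,n1=fit((abs(q[:,0])<8)&(q[:,1]>15)&(q[:,1]<175))
d2,p2,n2=fit((abs(q[:,1])<10)&(q[:,0]>15)&(q[:,0]<190))
s=np.linalg.solve(np.c_[d1,-d2],p2-p1);B2=p1+d1*s[0]
print(n1,n2,'angles',np.arctan2(*d1[::-1]),np.arctan2(*d2[::-1]),'corner',B2)
a1=np.arctan2(*d1[::-1])%np.pi-np.pi/2;a2=np.arctan2(*d2[::-1]);a=(a1*n1+a2*n2)/(n1+n2)
R=np.array([[np.cos(a),-np.sin(a)],[np.sin(a),np.cos(a)]])
O=B2+R@[105,95];print('yaw',a,'O',O)
for cam in('top','scene'):
    P=np.load(cam+'.npz')['p'];C=cams.camera_params(cam)
    for b in blobs(P,(0,110,50),(9,255,255),4):
        X=onplane(C,[b[1]],31)[0,:2];r_=(X-O)@R
        if abs(r_).max()<110:print(cam,'chip',b[0],X,'reader',r_.round(1))
    for b in blobs(P,*ORG,15):
        X=onplane(C,[b[1]],45)[0,:2];r_=(X-O)@R
        if abs(r_).max()<110:print(cam,'pad',X,'reader',r_.round(1))
E
```

```text
bright thr check [118 118 120] [85 83]
front corners [470.72697475  71.97136209] [ 506.70755815 -109.54421515] 185.0473106004047
71 75 angles -1.3811436 0.1907712 corner [ 510.38885 -108.28981]
yaw 0.19022732452578742 O [595.53198736   4.85013417]
top chip 16.0 [570.99335122   9.10416648] reader [-23.3   8.8]
top chip 14.5 [579.25455632  40.79866653] reader [-9.2 38.4]
top chip 13.5 [603.68619385 -23.54155971] reader [  2.6 -29.4]
top pad [670.74553302  47.46855735] reader [81.9 27.6]
top pad [631.0155958   86.69983691] reader [50.3 73.7]
scene chip 30.5 [579.69983524  39.27500388] reader [-9.  36.8]
scene chip 27.5 [572.7955402    8.23431942] reader [-21.7   7.6]
scene chip 26.0 [605.81231003 -25.95975739] reader [  4.3 -32.2]
scene pad [673.16731376  45.94423015] reader [84.  25.7]
scene pad [631.15477788  83.83401492] reader [49.9 70.8]
```

The reader's yaw is 0.190 and its origin is about (595.5, 5). The chips are at reader (-22,8), (-9,38) and (3,-31), and the two views agree to about 2 mm. I'll sweep along reader -y.

First I'll add a small planner, then stop over the deck for a close look with the wrist camera.

```bash
cat >> h.py <<'E'
def plan(pos,yaw,tpos,tyaw,n,dec=1):
    """rows [cm,cm,cm,rad] from pose to pose (tool down), eased, rounding error carried on"""
    p=np.array(pos,float);y=float(yaw);p0=p.copy();y0=y;tp=np.array(tpos,float);dy=tyaw-y0
    e=np.minimum(np.minimum(np.arange(n)+1,np.arange(n)[::-1]+1),3).astype(float) if n>4 else np.ones(n)
    s=np.cumsum(e)/e.sum();rows=[]
    for k in s:
        w=p0+(tp-p0)*k-p
        t=np.array([w[0]*np.cos(y)+w[1]*np.sin(y),w[0]*np.sin(y)-w[1]*np.cos(y),-w[2]])/10
        t=np.round(t,dec)+0.;a=round(-(y0+dy*k-y),2)+0.
        p+=10*np.array([t[0]*np.cos(y)+t[1]*np.sin(y),t[0]*np.sin(y)-t[1]*np.cos(y),-t[2]]);y-=a
        rows.append([*map(float,t),a])
    for i in range(0,n,12):print(str(rows[i:i+12]).replace(' ',''))
    print('max mm',max(np.linalg.norm(q[:3]) for q in rows)*10,'rad',max(abs(q[3]) for q in rows),'end',p.round(1),round(y,3))
    return p,y
O=np.array([595.5,4.85]);A=0.190;RR=np.array([[np.cos(A),-np.sin(A)],[np.sin(A),np.cos(A)]])
def rd(x,y):return O+RR@[x,y]
def st():
    from rig import r
    s=r.sense();print('t',round(s['clock'],2),'tcp',np.round(s['eef_pos'],1),'rpy',np.round(s['tcp_rot'],3),'F',np.round(s['contact_force'],1),'op',round(s['opening'],3));return s
E
python3 - <<'E'
from h import *
plan((170.8,601.2,248.3),2.865,(500,20,330),1.76,20)
E
```

```text
[[-0.9,-0.9,-0.2,np.float64(0.02)],[-1.8,-1.7,-0.3,np.float64(0.04)],[-2.8,-2.4,-0.4,np.float64(0.06)],[-2.9,-2.3,-0.5,np.float64(0.06)],[-3.1,-2.1,-0.4,np.float64(0.07)],[-3.2,-1.9,-0.5,np.float64(0.06)],[-3.3,-1.6,-0.4,np.float64(0.06)],[-3.4,-1.5,-0.5,np.float64(0.06)],[-3.5,-1.3,-0.4,np.float64(0.06)],[-3.5,-1.0,-0.5,np.float64(0.06)],[-3.6,-0.9,-0.4,np.float64(0.06)],[-3.7,-0.6,-0.5,np.float64(0.07)]]
[[-3.7,-0.4,-0.4,np.float64(0.06)],[-3.7,-0.1,-0.5,np.float64(0.06)],[-3.7,0.1,-0.5,np.float64(0.06)],[-3.7,0.3,-0.4,np.float64(0.06)],[-3.7,0.5,-0.5,np.float64(0.06)],[-3.6,0.7,-0.4,np.float64(0.06)],[-2.4,0.7,-0.3,np.float64(0.04)],[-1.2,0.3,-0.2,np.float64(0.02)]]
max mm 37.815340802378074 rad 0.07 end [499.6  19.9 330.3] 1.765
```

Call:
drive_tool([
  [-0.9, -0.9, -0.2, 0.02],
  [-1.8, -1.7, -0.3, 0.04],
  [-2.8, -2.4, -0.4, 0.06],
  [-2.9, -2.3, -0.5, 0.06],
  [-3.1, -2.1, -0.4, 0.07],
  [-3.2, -1.9, -0.5, 0.06],
  [-3.3, -1.6, -0.4, 0.06],
  [-3.4, -1.5, -0.5, 0.06],
  [-3.5, -1.3, -0.4, 0.06],
  [-3.5, -1.0, -0.5, 0.06],
  [-3.6, -0.9, -0.4, 0.06],
  [-3.7, -0.6, -0.5, 0.07],
])

```text
clock: 1.1
eef_pos: [371.8, 243.5, 298.4]
tcp_rot: [-3.141, 0.0, 2.181]
contact_force: [0.4, 0.7, 0.5]
opening: 1.003
```

Call:
drive_tool([
  [-3.7, -0.4, -0.4, 0.06],
  [-3.7, -0.1, -0.5, 0.06],
  [-3.7, 0.1, -0.5, 0.06],
  [-3.7, 0.3, -0.4, 0.06],
  [-3.7, 0.5, -0.5, 0.06],
  [-3.6, 0.7, -0.4, 0.06],
  [-2.4, 0.7, -0.3, 0.04],
  [-1.2, 0.3, -0.2, 0.02],
  [0, 0, 0, 0],
])

```text
clock: 1.85
eef_pos: [500.0, 17.5, 330.4]
tcp_rot: [3.141, 0.001, 1.761]
contact_force: [-0.4, 0.8, 0.5]
opening: 1.004
```

```bash
sed -i 's/a=round(-(y0+dy\*k-y),2)+0./a=float(round(-(y0+dy*k-y),2)+0.)/' h.py; python3 - <<'E'
from rig import r,cams
from h import *
s=st();c=cams.camera_params('wrist');p,d=cams.grab_frame('wrist')
np.savez('w1.npz',p=p,d=d,**{k:v for k,v in c.items()});print(c['fx'],c['k1'],'cam pos',-c['R'].T@c['t'],'axis',c['R'][2])
cv2.imwrite('pics/w1.png',p[...,::-1])
E
```

```text
t 1.85 tcp [500.   17.5 330.4] rpy [3.141e+00 1.000e-03 1.761e+00] F [-0.4  0.8  0.5] op 1.004
382.204597861494 -0.018811006238634357 cam pos [486.32254589  85.44885027 455.74257402] axis [ 0.05141652 -0.26667659 -0.9624136 ]
```

View pics/w1.png

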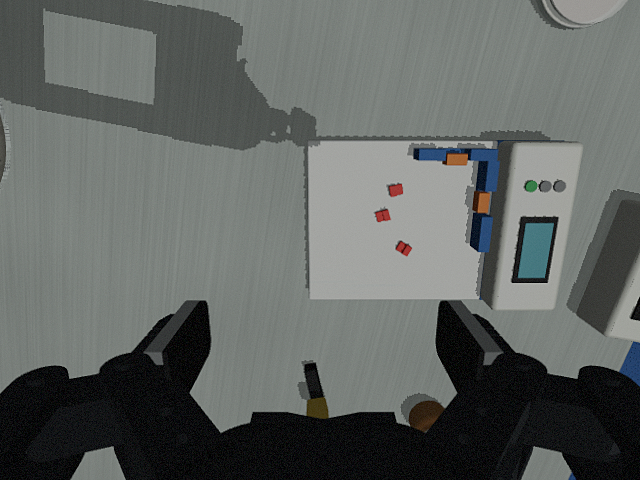

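The wrist view shows the deck with its front-left corner near (308,141) and its front-right corner near (310,299). The chips are at (396,189), (382,215) and (403,248), the rails are at upper right, and the pads are at (457,160) and (482,202).

```bash
python3 - <<'E'
from h import *
c=dict(np.load('w1.npz'));p=c['p']
hsv=cv2.cvtColor(p,cv2.COLOR_RGB2HSV);print('deck',p[270,350],'bench',p[330,350],p[200,290])
m=(p.min(2)>165).astype(np.uint8)*255;m[:,:250]=0;m[320:]=0
k=max(cv2.findContours(m,cv2.RETR_EXTERNAL,cv2.CHAIN_APPROX_NONE)[0],key=cv2.contourArea).reshape(-1,2)
def fit(sel,z):
    w=onplane(c,k[sel],z)[:,:2].astype(np.float32);v=cv2.fitLine(w,cv2.DIST_HUBER,0,.01,.01).ravel();return v[:2],v[2:],len(w)
x,y=k.T
L=fit((x<318)&(y>155)&(y<290),25);B=fit((y>290)&(x>320)&(x<465),25);T=fit((y<148)&(x>320)&(x<400),25)
for n,l in zip('LBT',(L,B,T)):print(n,l[2],np.arctan2(l[0][1],l[0][0]))
def X(a,b):
    s=np.linalg.solve(np.c_[a[0],-b[0]],b[1]-a[1]);return a[1]+a[0]*s[0]
cr=X(L,B);cl=X(L,T);print('front right',cr,'front left',cl,'len',np.linalg.norm(cr-cl))
a=np.arctan2(*(cl-cr)[::-1])-np.pi/2;a2=np.arctan2(B[0][1],B[0][0]);print('yaw',a,a2)
R=lambda a:np.array([[np.cos(a),-np.sin(a)],[np.sin(a),np.cos(a)]])
O2=(cr+cl)/2+R(a)@[105,0];print('O',O2)
for nm,col,z in(('chip',RED,29),('pad',ORG,44)):
    for b in blobs(p,*col,20):
        P,sz,yw=rect(c,b[2],z);q=R(a).T@(P-O2)
        if abs(q).max()<110:print(nm,np.round(b[1]),P,'reader',q.round(1),sz)
# rail top faces: inner edges at z=51, from depth map points
o,dd=rays(c,[(425,158)]);
for b in blobs(p,*YEL,20):print('yel',b[1],rect(c,b[2],65))
E
```

```text
deck [163 165 162] bench [123 129 123] [121 126 121]Traceback (most recent call last):
  File "<stdin>", line 9, in <module>
  File "<stdin>", line 7, in fit
  File "h.py", line 7, in onplane
    o,d=rays(c,px);return o+d*((z-o[2])/d[:,2])[:,None]
        ~~~~^^^^^^
  File "h.py", line 4, in rays
    u=cv2.undistortPoints(np.array(px,float).reshape(-1,1,2),K,np.array([c['k1'],0,0,0]))[:,0]
      ~~~~~~~~~~~~~~~~~~~^^^^^^^^^^^^^^^^^^^^^^^^^^^^^^^^^^^^^^^^^^^^^^^^^^^^^^^^^^^^^^^^
cv2.error: OpenCV(4.12.0) /io/opencv/modules/calib3d/src/undistort.dispatch.cpp:347: error: (-215:Assertion failed) CV_IS_MAT(_src) && CV_IS_MAT(_dst) && (_src->rows == 1 || _src->cols == 1) && (_dst->rows == 1 || _dst->cols == 1) && _src->cols + _src->rows - 1 == _dst->rows + _dst->cols - 1 && (CV_MAT_TYPE(_src->type) == CV_32FC2 || CV_MAT_TYPE(_src->type) == CV_64FC2) && (CV_MAT_TYPE(_dst->type) == CV_32FC2 || CV_MAT_TYPE(_dst->type) == CV_64FC2) in function 'cvUndistortPointsInternal'
```

```bash
python3 - <<'E'
from h import *
c=dict(np.load('w1.npz'));p=c['p']
m=(p.min(2)>142).astype(np.uint8)*255;m[:,:250]=0;m[320:]=0
k=max(cv2.findContours(m,cv2.RETR_EXTERNAL,cv2.CHAIN_APPROX_NONE)[0],key=cv2.contourArea).reshape(-1,2)
def fit(sel,z):
    w=onplane(c,k[sel],z)[:,:2].astype(np.float32);v=cv2.fitLine(w,cv2.DIST_HUBER,0,.01,.01).ravel();return v[:2],v[2:],len(w)
x,y=k.T
L=fit((x<318)&(y>155)&(y<290),25);B=fit((y>290)&(x>320)&(x<465),25);T=fit((y<148)&(x>320)&(x<400),25)
for n,l in zip('LBT',(L,B,T)):print(n,l[2],np.arctan2(l[0][1],l[0][0]))
def X(a,b):
    s=np.linalg.solve(np.c_[a[0],-b[0]],b[1]-a[1]);return a[1]+a[0]*s[0]
cr=X(L,B);cl=X(L,T);print('front right',cr,'front left',cl,'len',np.linalg.norm(cr-cl))
a=np.arctan2(*(cl-cr)[::-1])-np.pi/2;a2=np.arctan2(B[0][1],B[0][0]);print('yaw',a,a2)
R=lambda a:np.array([[np.cos(a),-np.sin(a)],[np.sin(a),np.cos(a)]])
O2=(cr+cl)/2+R(a)@[105,0];print('O',O2)
for nm,col,z in(('chip',RED,29),('pad',ORG,44)):
    for b in blobs(p,*col,20):
        P,sz,yw=rect(c,b[2],z);q=R(a).T@(P-O2)
        if abs(q).max()<110:print(nm,np.round(b[1]),P,'reader',q.round(1),sz)
for b in blobs(p,*YEL,20):print('yel',b[1],rect(c,b[2],65))
plan((500,17.5,330.4),1.761,(540,-263,200),0.376,14)
E
```

```text
L 134 -1.3809578
B 144 0.18928972
T 79 0.1913792
front right [ 507.8514  -109.43472] front left [472.73404  73.32326] len 186.10135
yaw 0.18983841 0.18928972
O [593.40637261   1.75778975]
chip [395. 190.] [577.9  39.8] reader [-8.  40.3] [14.0, 11.8]
chip [382. 215.] [570.3   8.4] reader [-21.4  10.9] [14.4, 11.7]
chip [404. 248.] [603.4 -25. ] reader [  4.8 -28.2] [15.9, 11.3]
pad [457. 159.] [630.6  86.1] reader [52.4 75.8] [22.0, 11.4]
pad [483. 202.] [670.4  46.3] reader [84.  29.2] [22.1, 14.6]
yel (np.float64(317.30422535211267), np.float64(407.8338028169014)) (array([ 540.1, -231.8], dtype=float32), [29.1, 24.5], -1.38)
[[-0.8,0.0,0.4,0.04],[-1.6,-0.1,0.7,0.08],[-2.3,0.2,1.1,0.11],[-2.3,0.4,1.1,0.12],[-2.3,0.7,1.0,0.11],[-2.1,1.0,1.1,0.12],[-2.1,1.2,1.1,0.11],[-1.9,1.4,1.1,0.12],[-1.7,1.6,1.1,0.11],[-1.5,1.8,1.1,0.12],[-1.3,2.0,1.1,0.11],[-1.1,2.1,1.1,0.12]]
[[-0.5,1.5,0.7,0.08],[-0.2,0.7,0.3,0.03]]
max mm 26.570660511172846 rad 0.12 end [ 539.9 -262.6  200.4] 0.381
```

Both cameras agree within about 3 mm on the reader, so I'll use O ≈ (594.5, 3.5) and yaw 0.19. Now I'll move above the scraper.

Call:
drive_tool([
  [-0.8, 0.0, 0.4, 0.04],
  [-1.6, -0.1, 0.7, 0.08],
  [-2.3, 0.2, 1.1, 0.11],
  [-2.3, 0.4, 1.1, 0.12],
  [-2.3, 0.7, 1.0, 0.11],
  [-2.1, 1.0, 1.1, 0.12],
  [-2.1, 1.2, 1.1, 0.11],
  [-1.9, 1.4, 1.1, 0.12],
  [-1.7, 1.6, 1.1, 0.11],
  [-1.5, 1.8, 1.1, 0.12],
  [-1.3, 2.0, 1.1, 0.11],
  [-1.1, 2.1, 1.1, 0.12],
])

```text
clock: 2.9
eef_pos: [536.4, -237.1, 209.3]
tcp_rot: [-3.141, 0.0, 0.49]
contact_force: [0.9, -0.5, 1.4]
opening: 1.002
```

Call:
drive_tool([
  [-0.5, 1.5, 0.7, 0.08],
  [-0.2, 0.7, 0.3, 0.03],
  [0, 0, 0, 0],
])

```text
clock: 3.15
eef_pos: [539.9, -260.1, 199.2]
tcp_rot: [-3.14, 0.001, 0.384]
contact_force: [-0.4, 0.7, 0.0]
opening: 0.995
```

```bash
sed -i 's/^O=np.*;A=0.190/O=np.array([594.5,3.5]);A=0.190/' h.py; python3 - <<'E'
from rig import r,cams
from h import *
s=st();c=cams.camera_params('wrist');p,d=cams.grab_frame('wrist')
np.savez('w2.npz',p=p,d=d,**c);cv2.imwrite('pics/w2.png',p[...,::-1])
for b in blobs(p,*YEL,60):print('yel',b[0],b[1],rect(c,b[2],65))
m=cv2.inRange(p,(0,0,0),(40,40,40))
for k in cv2.findContours(m,cv2.RETR_EXTERNAL,cv2.CHAIN_APPROX_NONE)[0]:
    if cv2.contourArea(k)>300:print('blk',cv2.contourArea(k),k.reshape(-1,2).mean(0),rect(c,k,18))
E
```

```text
t 3.15 tcp [ 539.9 -260.1  199.2] rpy [-3.14e+00  1.00e-03  3.84e-01] F [-0.4  0.7  0. ] op 0.995
yel 1486.0 (np.float64(335.4730769230769), np.float64(221.93910256410257)) (array([ 550.1, -265. ], dtype=float32), [31.4, 25.1], 0.385)
blk 61383.0 [325.65764925 408.58255597] (array([ 375.4, -320.9], dtype=float32), [664.5, 203.0], -1.184)
blk 911.0 [375.93939394 211.87121212] (array([ 560.6, -297.3], dtype=float32), [40.6, 16.6], -1.186)
blk 977.0 [293.23913043 211.99275362] (array([ 535.6, -234.4], dtype=float32), [41.2, 17.5], -1.186)
```

View pics/w2.png

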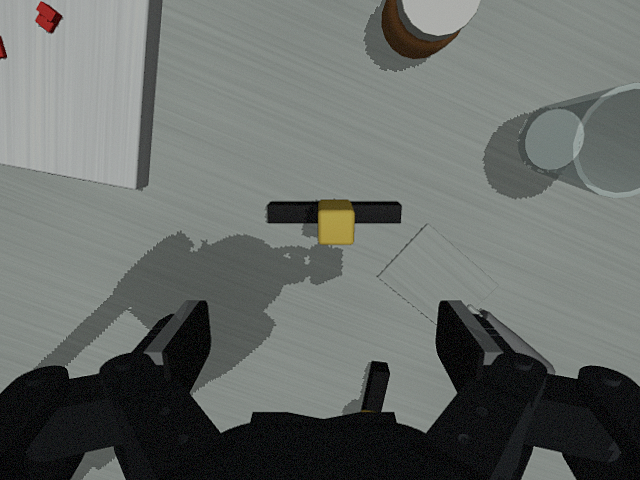

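The picture shows the blade from (267,212) to (401,212) and the post top at (336,222). That puts the scraper at (548,-266), yaw 0.385. The spatula at (430,260) lies flat, clear of the fingers. Descending to grip.

Call:
drive_tool([
  [0.25, 0.4, 0.8, 0],
  [0.28, 0.45, 1.6, 0],
  [0, 0, 2.4, 0],
  [0, 0, 2.4, 0],
  [0, 0, 2.4, 0],
  [0, 0, 2.4, 0],
  [0, 0, 1.9, 0],
  [0, 0, 1.2, 0],
  [0, 0, 0.6, 0],
  [0, 0, 0, 0],
])

```text
clock: 4.03
eef_pos: [548.3, -265.2, 42.4]
tcp_rot: [-3.14, 0.001, 0.386]
contact_force: [0.4, -0.0, -0.2]
opening: 0.996
```

Call:
drive_tool([
  [0, 0, 0, 0],
  [0, 0, 0, 0],
  [0, 0, 0, 0],
  [0, 0, 0, 0],
  [0, 0, 0, 0],
  [0, 0, 0, 0],
  [0, 0, 0, 0],
  [0, 0, 0, 0],
], jaw=1, force=50)

```text
clock: 4.7
eef_pos: [549.1, -266.3, 44.1]
tcp_rot: [3.141, -0.001, 0.385]
contact_force: [-0.7, 1.2, 6.4]
opening: 0.296
```

Gripped: the opening is 25 mm for a 26 mm post. Next I'll plan the lift and the transfer to the start of the sweep.

```bash
python3 - <<'E'
from h import *
s=st();t=rd(-22,58);print(t, rd(-22,-125))
p,y=plan((549,-266,145),.385,(*t,150),A+np.pi/2,16)
E
```

```text
t 4.7 tcp [ 549.1 -266.3   44.1] rpy [ 3.141e+00 -1.000e-03  3.850e-01] F [-0.7  1.2  6.4] op 0.296
[561.94209092  56.30134995] [ 596.5032687  -123.40542508]
[[0.3,-0.7,0.0,-0.03],[0.7,-1.4,0.0,-0.07],[1.1,-2.0,-0.1,-0.1],[1.4,-1.8,0.0,-0.09],[1.5,-1.8,0.0,-0.1],[1.7,-1.6,-0.1,-0.1],[1.8,-1.4,0.0,-0.1],[2.0,-1.2,0.0,-0.1],[2.0,-1.0,-0.1,-0.1],[2.2,-0.8,0.0,-0.09],[2.2,-0.6,-0.1,-0.1],[2.3,-0.4,0.0,-0.1]]
[[2.3,-0.1,0.0,-0.1],[2.3,0.0,-0.1,-0.1],[1.5,0.2,0.0,-0.06],[0.8,0.2,0.0,-0.04]]
max mm 23.430749027719962 rad 0.1 end [561.9  56.8 150. ] 1.765
```

Call:
drive_tool([
  [0, 0, -0.3, 0],
  [0, 0, -0.9, 0],
  [0, 0, -1.8, 0],
  [0, 0, -2.4, 0],
  [0, 0, -2.4, 0],
  [0, 0, -1.6, 0],
  [0, 0, -0.7, 0],
])

```text
clock: 5.28
eef_pos: [549.6, -266.6, 147.4]
tcp_rot: [3.139, -0.002, 0.385]
contact_force: [0.8, 0.3, -1.1]
opening: 0.299
```

Call:
drive_tool([
  [0.3, -0.7, 0.0, -0.03],
  [0.7, -1.4, 0.0, -0.07],
  [1.1, -2.0, -0.1, -0.1],
  [1.4, -1.8, 0.0, -0.09],
  [1.5, -1.8, 0.0, -0.1],
  [1.7, -1.6, -0.1, -0.1],
  [1.8, -1.4, 0.0, -0.1],
  [2.0, -1.2, 0.0, -0.1],
  [2.0, -1.0, -0.1, -0.1],
  [2.2, -0.8, 0.0, -0.09],
  [2.2, -0.6, -0.1, -0.1],
  [2.3, -0.4, 0.0, -0.1],
])

```text
clock: 6.28
eef_pos: [557.5, -11.0, 147.1]
tcp_rot: [-3.139, 0.0, 1.471]
contact_force: [0.4, -1.3, -1.0]
opening: 0.304
```

Call:
drive_tool([
  [2.3, -0.1, 0.0, -0.1],
  [2.3, 0.0, -0.1, -0.1],
  [1.5, 0.2, 0.0, -0.06],
  [0.8, 0.2, 0.0, -0.04],
  [0, 0, 0, 0],
  [0, 0, 0, 0],
])

```text
clock: 6.78
eef_pos: [560.6, 57.2, 148.2]
tcp_rot: [-3.14, -0.0, 1.766]
contact_force: [-0.4, 0.3, -1.8]
opening: 0.3
```

```bash
python3 - <<'E'
from rig import cams
from h import *
s=st();x=s['eef_pos'];print('reader',RR.T@(x[:2]-O))
c=cams.camera_params('wrist');p,d=cams.grab_frame('wrist');cv2.imwrite('pics/w3.png',p[...,::-1])
for b in blobs(p,*RED,40):
    P,sz,_=rect(c,b[2],29);print('chip',np.round(b[1]),'reader',(RR.T@(P-O)).round(1),sz)
E
```

```text
t 6.78 tcp [560.6  57.2 148.2] rpy [-3.14  -0.     1.766] F [-0.4  0.3 -1.8] op 0.3
reader [-23.14560126  59.14635692]
chip [344. 266.] reader [-9.6 41. ] [14.6, 8.8]
```

View pics/w3.png

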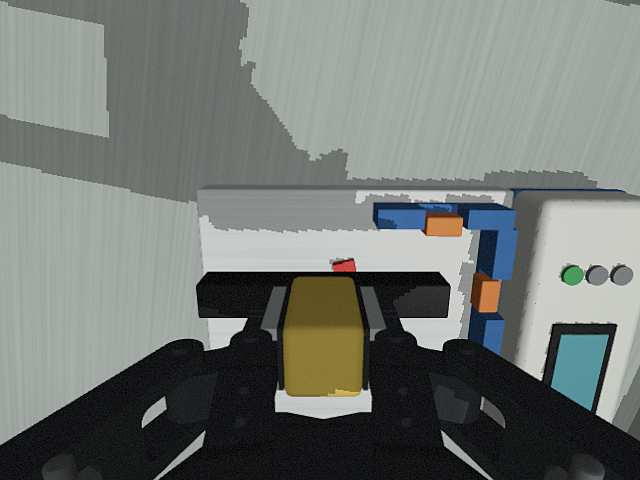

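The blade sits at reader y ≈ 59, behind the leftmost chip, whose far edge is at about y 46. It is clear of the side rail. Lowering it now and feeling for the deck.

Call:
drive_tool([
  [0, 0, 0.6, 0],
  [0, 0, 1.4, 0],
  [0, 0, 1.8, 0],
  [0, 0, 1.8, 0],
  [0, 0, 1.0, 0],
  [0, 0, 0.5, 0],
  [0, 0, 0.3, 0],
  [0, 0, 0, 0],
])

```text
clock: 7.5
eef_pos: [561.5, 56.5, 75.0]
tcp_rot: [-3.141, -0.0, 1.764]
contact_force: [-0.5, -1.4, -0.8]
opening: 0.299
```

Call:
drive_tool([
  [0, 0, 0.15, 0],
  [0, 0, 0.15, 0],
  [0, 0, 0, 0],
  [0, 0, 0, 0],
])

```text
clock: 7.83
eef_pos: [561.8, 56.8, 72.7]
tcp_rot: [3.141, 0.0, 1.765]
contact_force: [0.6, -0.1, -2.0]
opening: 0.297
```

Call:
drive_tool([
  [0, 0, 0.1, 0],
  [0, 0, 0.1, 0],
  [0, 0, 0, 0],
  [0, 0, 0, 0],
])

```text
clock: 8.17
eef_pos: [561.5, 56.8, 70.2]
tcp_rot: [-3.141, 0.0, 1.765]
contact_force: [0.5, 0.4, -0.9]
opening: 0.3
```

Call:
drive_tool([
  [0, 0, 0.1, 0],
  [0, 0, 0.1, 0],
  [0, 0, 0, 0],
  [0, 0, 0, 0],
])

```text
clock: 8.5
eef_pos: [561.7, 56.8, 69.1]
tcp_rot: [3.141, 0.0, 1.765]
contact_force: [-2.8, -0.1, 9.0]
opening: 0.297
```

It touched the deck at TCP z ≈ 69 with 9 N, as expected. I'll ease off by half a millimetre and sweep along tool -x (reader -y).

Call:
drive_tool([
  [-0.2, 0, -0.05, 0],
  [-0.6, 0, 0, 0],
  [-1, 0, 0, 0],
  [-1, 0, 0, 0],
  [-1, 0, 0, 0],
  [-1, 0, 0, 0],
  [-1, 0, 0, 0],
  [-1, 0, 0, 0],
  [-1, 0, 0, 0],
  [-1, 0, 0, 0],
  [-1, 0, 0, 0],
  [-1, 0, 0, 0],
])

```text
clock: 9.5
eef_pos: [582.7, -50.0, 69.1]
tcp_rot: [3.141, -0.001, 1.764]
contact_force: [-2.1, 12.9, 16.7]
opening: 0.299
```

Call:
drive_tool([
  [-1, 0, 0, 0],
  [-1, 0, 0, 0],
  [-1, 0, 0, 0],
  [-1, 0, 0, 0],
  [-1, 0, 0, 0],
  [-1, 0, 0, 0],
  [-0.8, 0, 0, 0],
  [-0.4, 0, 0, 0],
  [0, 0, 0, 0],
])

```text
clock: 10.25
eef_pos: [596.1, -121.2, 68.4]
tcp_rot: [-3.141, 0.0, 1.764]
contact_force: [-0.5, 0.8, -2.1]
opening: 0.296
```

```bash
python3 - <<'E'
from rig import cams
from h import *
s=st();print('reader',RR.T@(s['eef_pos'][:2]-O))
for n in('top','scene'):
    c=cams.camera_params(n);p,d=cams.grab_frame(n)
    if n=='scene':cv2.imwrite('pics/s4.png',cv2.resize(p[200:400,200:460],None,fx=3,fy=3)[...,::-1])
    for b in blobs(p,(0,110,50),(9,255,255),4):
        P=onplane(c,[b[1]],5)[0,:2];q=RR.T@(P-O)
        if abs(q).max()<250:print(n,'chip',np.round(b[1]),b[0],'reader z5',q.round(1),'z31',(RR.T@(onplane(c,[b[1]],31)[0,:2]-O)).round(1))
E
```

```text
t 10.25 tcp [ 596.1 -121.2   68.4] rpy [-3.141  0.     1.764] F [-0.5  0.8 -2.1] op 0.296
reader [ -21.98668783 -122.7673219 ]
scene chip [271. 320.] 47.0 reader z5 [  -7.3 -109.7] z31 [   8.5 -110.9]
```

```bash
python3 - <<'E'
from h import *
plan((596,-121,130),1.764,(549,-266,130),.385,14)
E
```

```text
[[-0.4,-0.2,0.0,0.04],[-0.7,-0.4,0.0,0.07],[-1.2,-0.5,0.0,0.12],[-1.2,-0.3,0.0,0.11],[-1.3,-0.2,0.0,0.12],[-1.2,-0.1,0.0,0.11],[-1.3,0.1,0.0,0.12],[-1.3,0.2,0.0,0.11],[-1.2,0.4,0.0,0.12],[-1.1,0.5,0.0,0.11],[-1.1,0.6,0.0,0.12],[-1.1,0.8,0.0,0.11]]
[[-0.6,0.6,0.0,0.08],[-0.3,0.3,0.0,0.04]]
max mm 13.601470508735446 rad 0.12 end [ 548.7 -266.3  130. ] 0.384
```

Call:
drive_tool([
  [0, 0, -0.4, 0],
  [0, 0, -1.2, 0],
  [0, 0, -2.0, 0],
  [0, 0, -1.6, 0],
  [0, 0, -0.8, 0],
])

```text
clock: 10.77
eef_pos: [597.5, -119.7, 131.8]
tcp_rot: [3.139, 0.001, 1.765]
contact_force: [1.3, -0.3, -1.3]
opening: 0.298
```

Call:
drive_tool([
  [-0.4, -0.2, 0.0, 0.04],
  [-0.7, -0.4, 0.0, 0.07],
  [-1.2, -0.5, 0.0, 0.12],
  [-1.2, -0.3, 0.0, 0.11],
  [-1.3, -0.2, 0.0, 0.12],
  [-1.2, -0.1, 0.0, 0.11],
  [-1.3, 0.1, 0.0, 0.12],
  [-1.3, 0.2, 0.0, 0.11],
  [-1.2, 0.4, 0.0, 0.12],
  [-1.1, 0.5, 0.0, 0.11],
  [-1.1, 0.6, 0.0, 0.12],
  [-1.1, 0.8, 0.0, 0.11],
])

```text
clock: 11.77
eef_pos: [552.8, -253.2, 129.2]
tcp_rot: [3.141, -0.0, 0.499]
contact_force: [-0.5, 0.8, -0.5]
opening: 0.298
```

Call:
drive_tool([
  [-0.6, 0.6, 0.0, 0.08],
  [-0.3, 0.3, 0.0, 0.04],
  [0, 0, 0, 0],
])

```text
clock: 12.02
eef_pos: [548.8, -265.8, 129.2]
tcp_rot: [3.141, -0.0, 0.382]
contact_force: [0.3, -0.1, -1.1]
opening: 0.301
```

```bash
python3 - <<'E'
from rig import cams
from h import *
s=st()
for n in('top','scene'):
    c=cams.camera_params(n);p,d=cams.grab_frame(n)
    if n=='scene':cv2.imwrite('pics/s5.png',cv2.resize(p[220:400,170:430],None,fx=3,fy=3)[...,::-1])
    for b in blobs(p,(0,110,50),(9,255,255),4):
        P=onplane(c,[b[1]],5)[0,:2];q=RR.T@(P-O)
        if abs(q).max()<250:print(n,'chip',np.round(b[1]),b[0],'world z5',P.round(),'reader z5',q.round(1),'z31',(RR.T@(onplane(c,[b[1]],31)[0,:2]-O)).round(1))
E
```

```text
t 12.02 tcp [ 548.8 -265.8  129.2] rpy [ 3.141 -0.     0.382] F [ 0.3 -0.1 -1.1] op 0.301
top chip [357. 184.] 31.5 world z5 [ 609. -105.] reader z5 [  -6.3 -108.9] z31 [ -11.2 -105.8]
scene chip [271. 320.] 52.5 world z5 [ 608. -106.] reader z5 [  -7.3 -109.7] z31 [   8.5 -110.9]
```

View pics/s5.png

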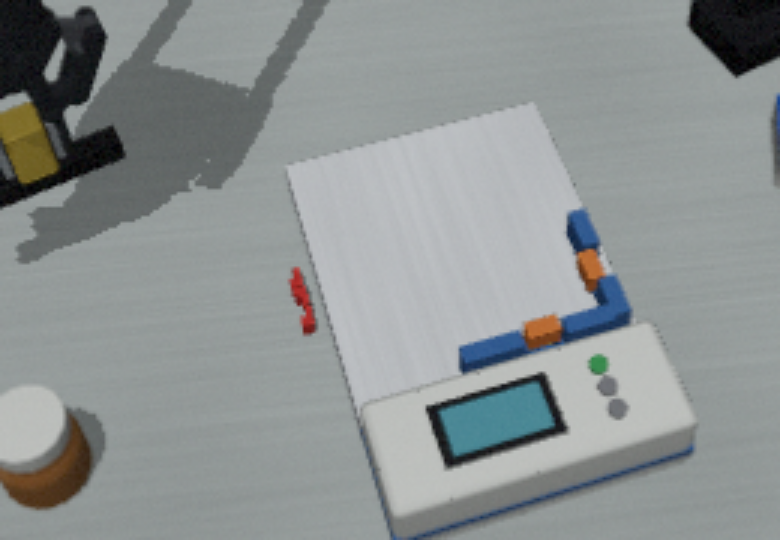

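The deck is clear. The three chips lie together on the bench beside its right edge, at crop (303,300), and both views put them at bench height (608,-105). Now I'll set the scraper back on its original spot.

Call:
drive_tool([
  [0, 0, 0.8, 0],
  [0, 0, 1.8, 0],
  [0, 0, 2.2, 0],
  [0, 0, 1.8, 0],
  [0, 0, 0.9, 0],
  [0, 0, 0.5, 0],
  [0, 0, 0.2, 0],
  [0, 0, 0.1, 0],
  [0, 0, 0, 0],
  [0, 0, 0, 0],
])

```text
clock: 12.95
eef_pos: [549.7, -265.5, 46.7]
tcp_rot: [3.14, -0.001, 0.385]
contact_force: [-0.7, 0.3, -2.2]
opening: 0.297
```

Call:
drive_tool([
  [0, 0, 0.1, 0],
  [0, 0, 0.1, 0],
  [0, 0, 0, 0],
  [0, 0, 0, 0],
])

```text
clock: 13.28
eef_pos: [549.3, -265.4, 44.1]
tcp_rot: [3.141, -0.0, 0.385]
contact_force: [0.9, 0.1, 2.0]
opening: 0.301
```

Call:
drive_tool([
  [0, 0, 0, 0],
  [0, 0, 0, 0],
  [0, 0, 0, 0],
  [0, 0, 0, 0],
  [0, 0, 0, 0],
  [0, 0, 0, 0],
  [0, 0, 0, 0],
], jaw=0)

```text
clock: 13.87
eef_pos: [549.0, -265.2, 43.8]
tcp_rot: [3.142, 0.0, 0.385]
contact_force: [-0.1, 0.1, -0.7]
opening: 1.002
```

Call:
drive_tool([
  [0, 0, -0.3, 0],
  [0, 0, -1.0, 0],
  [0, 0, -2.0, 0],
  [0, 0, -3.0, 0],
  [0, 0, -3.0, 0],
  [0, 0, -3.0, 0],
  [0, 0, -3.0, 0],
  [0, 0, -2.0, 0],
  [0, 0, -1.0, 0],
])

```text
clock: 14.62
eef_pos: [550.2, -265.8, 231.1]
tcp_rot: [3.138, -0.003, 0.385]
contact_force: [0.7, 0.2, -0.9]
opening: 1.001
```

```bash
python3 - <<'E'
from rig import cams
from h import *
s=st();c=cams.camera_params('wrist');p,d=cams.grab_frame('wrist');cv2.imwrite('pics/w6.png',p[...,::-1])
for b in blobs(p,*YEL,60):print('yel',b[0],b[1],rect(c,b[2],65))
m=cv2.inRange(p,(0,0,0),(40,40,40))
for k in cv2.findContours(m,cv2.RETR_EXTERNAL,cv2.CHAIN_APPROX_NONE)[0]:
    if cv2.contourArea(k)>300:print('blk',cv2.contourArea(k),k.reshape(-1,2).mean(0),rect(c,k,18))
# cassette view pose: yaw so jaw is along its x (~ -0.21) -> 1.36
plan(s['eef_pos'],s['tcp_rot'][2],(532,283,230),1.355,22)
E
```

```text
t 14.62 tcp [ 550.2 -265.8  231.1] rpy [ 3.138e+00 -3.000e-03  3.850e-01] F [ 0.7  0.2 -0.9] op 1.001
yel 1175.0 (np.float64(320.96132151490735), np.float64(221.87187751813053)) (array([ 551. , -263.9], dtype=float32), [31.2, 25.2], 0.384)
yel 353.0 (np.float64(357.8695652173913), np.float64(404.83631713554985)) (array([ 407. , -358.8], dtype=float32), [24.6, 18.3], -1.169)
blk 727.0 [361.32758621 374.76724138] (array([ 408.2, -366.6], dtype=float32), [53.1, 18.4], 0.235)
blk 60472.5 [322.28922774 409.86866699] (array([ 365.3, -338.6], dtype=float32), [730.5, 222.8], -1.189)
blk 767.0 [358.39166667 213.        ] (array([ 561.3, -296.3], dtype=float32), [41.0, 16.6], -1.186)
blk 783.5 [283.87603306 213.14876033] (array([ 535.4, -233.6], dtype=float32), [41.0, 17.5], -1.186)
[[0.3,-0.9,0.0,-0.02],[0.7,-1.7,0.0,-0.03],[1.1,-2.5,0.0,-0.05],[1.1,-2.5,0.0,-0.05],[1.4,-2.4,0.0,-0.04],[1.4,-2.3,0.0,-0.05],[1.5,-2.3,0.0,-0.05],[1.7,-2.2,0.0,-0.05],[1.7,-2.1,0.0,-0.05],[1.9,-2.0,0.0,-0.05],[1.9,-2.0,0.1,-0.05],[2.1,-1.8,0.0,-0.04]]
[[2.1,-1.7,0.0,-0.05],[2.2,-1.7,0.0,-0.05],[2.3,-1.5,0.0,-0.05],[2.3,-1.4,0.0,-0.05],[2.5,-1.3,0.0,-0.05],[2.4,-1.2,0.0,-0.04],[2.6,-1.1,0.0,-0.05],[2.5,-0.9,0.0,-0.05],[1.8,-0.5,0.0,-0.03],[0.9,-0.3,0.0,-0.02]]
max mm 28.23118842698621 rad 0.05 end [531.8 283.3 230.1] 1.355
```

The scraper stands at its original place: (548,-265), yaw 0.385, with the post size and blade unchanged from the first view. On to the cassette.

Call:
drive_tool([
  [0.3, -0.9, 0.0, -0.02],
  [0.7, -1.7, 0.0, -0.03],
  [1.1, -2.5, 0.0, -0.05],
  [1.1, -2.5, 0.0, -0.05],
  [1.4, -2.4, 0.0, -0.04],
  [1.4, -2.3, 0.0, -0.05],
  [1.5, -2.3, 0.0, -0.05],
  [1.7, -2.2, 0.0, -0.05],
  [1.7, -2.1, 0.0, -0.05],
  [1.9, -2.0, 0.0, -0.05],
  [1.9, -2.0, 0.1, -0.05],
  [2.1, -1.8, 0.0, -0.04],
])

```text
clock: 15.67
eef_pos: [537.3, 38.6, 223.6]
tcp_rot: [-3.139, 0.002, 0.919]
contact_force: [0.5, -0.2, -1.0]
opening: 1.004
```

Call:
drive_tool([
  [2.1, -1.7, 0.0, -0.05],
  [2.2, -1.7, 0.0, -0.05],
  [2.3, -1.5, 0.0, -0.05],
  [2.3, -1.4, 0.0, -0.05],
  [2.5, -1.3, 0.0, -0.05],
  [2.4, -1.2, 0.0, -0.04],
  [2.6, -1.1, 0.0, -0.05],
  [2.5, -0.9, 0.0, -0.05],
  [1.8, -0.5, 0.0, -0.03],
  [0.9, -0.3, 0.0, -0.02],
  [0, 0, 0, 0],
  [0, 0, 0, 0],
])

```text
clock: 16.67
eef_pos: [529.6, 283.5, 224.5]
tcp_rot: [-3.14, 0.002, 1.355]
contact_force: [0.1, -0.2, 1.1]
opening: 1.003
```

```bash
python3 - <<'E'
from rig import cams
from h import *
s=st();c=cams.camera_params('wrist');p,d=cams.grab_frame('wrist');np.savez('w7.npz',p=p,d=d,**c);cv2.imwrite('pics/w7.png',p[...,::-1])
for b in blobs(p,*BLUE,300):print('blue',b[0],np.round(b[1]),'z32',rect(c,b[2],32),'z70',rect(c,b[2],70))
E
```

```text
t 16.67 tcp [529.6 283.5 224.5] rpy [-3.140e+00  2.000e-03  1.355e+00] F [ 0.1 -0.2  1.1] op 1.003
blue 7590.5 [327. 208.] z32 (array([533. , 287.8], dtype=float32), [88.6, 63.5], 1.356) z70 (array([534.3, 295.4], dtype=float32), [78.0, 55.9], 1.356)
blue 651.0 [440. 397.] z32 (array([604.5,  79.8], dtype=float32), [34.2, 29.9], -1.392) z70 (array([597.2, 112.2], dtype=float32), [30.1, 26.3], -1.392)
```

View pics/w7.png

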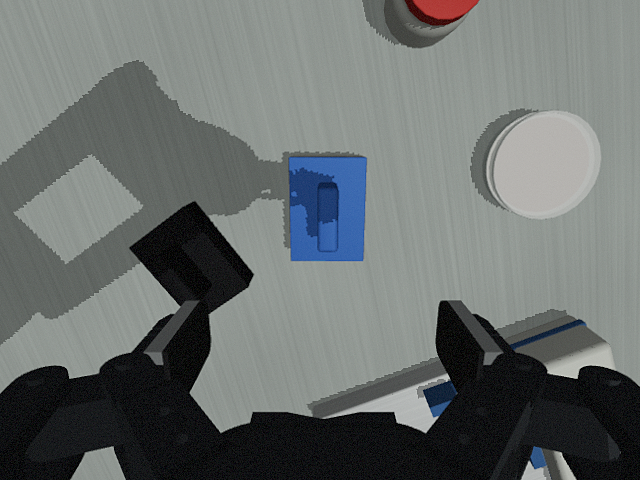

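The cassette's lid fits a rectangle at (533,287), yaw -0.215, 89 x 63.5 mm, which matches the 90 x 64 given. It is centred at pixel (327,208). The black look-alike at (190,255) and the dishes at (545,165) are clear of the jaws. Descending onto the rib.

Call:
drive_tool([
  [0.2, 0.1, 0.8, 0],
  [0.2, 0.16, 1.6, 0],
  [0, 0, 2.5, 0],
  [0, 0, 2.5, 0],
  [0, 0, 2.5, 0],
  [0, 0, 2.5, 0],
  [0, 0, 2.2, 0],
  [0, 0, 1.3, 0],
  [0, 0, 0.7, 0],
  [0, 0, 0.2, 0],
  [0, 0, 0, 0],
  [0, 0, 0, 0],
])

```text
clock: 17.72
eef_pos: [534.8, 287.5, 58.9]
tcp_rot: [3.14, -0.001, 1.354]
contact_force: [-0.1, -0.4, 0.3]
opening: 1.0
```

Call:
drive_tool([
  [0, 0, 0, 0],
  [0, 0, 0, 0],
  [0, 0, 0, 0],
  [0, 0, 0, 0],
  [0, 0, 0, 0],
  [0, 0, 0, 0],
  [0, 0, 0, 0],
  [0, 0, 0, 0],
], jaw=1, force=80)

```text
clock: 18.38
eef_pos: [533.9, 287.3, 58.1]
tcp_rot: [-3.141, -0.0, 1.355]
contact_force: [-2.7, -0.8, 5.3]
opening: 0.172
```

The rib is gripped, with an opening of 14.6 mm for 16 mm. I'll lift it and carry it to a point about 16 mm short of home on both axes.

```bash
python3 - <<'E'
from h import *
s=st();t=rd(36,13);print(t)
plan((534,287.3,153),1.355,(*t,150),A+np.pi/2,16)
E
```

```text
t 18.38 tcp [533.9 287.3  58.1] rpy [-3.141 -0.     1.355] F [-2.7 -0.8  5.3] op 0.172
[627.39698683  23.06497528]
[[-0.6,0.4,0.0,-0.01],[-1.1,0.6,0.0,-0.02],[-1.7,1.0,0.0,-0.03],[-1.8,1.0,0.1,-0.03],[-1.8,0.9,0.0,-0.03],[-1.8,0.8,0.0,-0.02],[-1.8,0.9,0.0,-0.03],[-1.9,0.7,0.0,-0.03],[-1.9,0.7,0.1,-0.03],[-1.9,0.6,0.0,-0.03],[-1.9,0.6,0.0,-0.03],[-1.9,0.6,0.0,-0.03]]
[[-2.0,0.4,0.1,-0.03],[-1.9,0.4,0.0,-0.03],[-1.3,0.3,0.0,-0.02],[-0.7,0.1,0.0,-0.01]]
max mm 20.615528128088304 rad 0.03 end [627.8  23.1 150. ] 1.765
```

Call:
drive_tool([
  [0, 0, -0.3, 0],
  [0, 0, -0.8, 0],
  [0, 0, -1.6, 0],
  [0, 0, -2.2, 0],
  [0, 0, -2.2, 0],
  [0, 0, -1.6, 0],
  [0, 0, -0.8, 0],
  [0, 0, 0, 0],
])

```text
clock: 19.05
eef_pos: [534.9, 287.6, 154.7]
tcp_rot: [3.139, -0.002, 1.355]
contact_force: [-0.8, -1.0, -5.3]
opening: 0.173
```

Call:
drive_tool([
  [-0.6, 0.4, 0.0, -0.01],
  [-1.1, 0.6, 0.0, -0.02],
  [-1.7, 1.0, 0.0, -0.03],
  [-1.8, 1.0, 0.1, -0.03],
  [-1.8, 0.9, 0.0, -0.03],
  [-1.8, 0.8, 0.0, -0.02],
  [-1.8, 0.9, 0.0, -0.03],
  [-1.9, 0.7, 0.0, -0.03],
  [-1.9, 0.7, 0.1, -0.03],
  [-1.9, 0.6, 0.0, -0.03],
  [-1.9, 0.6, 0.0, -0.03],
  [-1.9, 0.6, 0.0, -0.03],
])

```text
clock: 20.05
eef_pos: [606.8, 78.1, 148.9]
tcp_rot: [-3.138, 0.0, 1.677]
contact_force: [-0.1, 0.3, -4.2]
opening: 0.174
```

Call:
drive_tool([
  [-2.0, 0.4, 0.1, -0.03],
  [-1.9, 0.4, 0.0, -0.03],
  [-1.3, 0.3, 0.0, -0.02],
  [-0.7, 0.1, 0.0, -0.01],
  [0, 0, 0, 0],
  [0, 0, 0, 0],
])

```text
clock: 20.55
eef_pos: [627.0, 22.9, 148.7]
tcp_rot: [-3.14, -0.001, 1.764]
contact_force: [0.8, 0.2, -5.1]
opening: 0.171
```

```bash
python3 - <<'E'
from rig import cams
from h import *
s=st();print('reader',RR.T@(s['eef_pos'][:2]-O));c=cams.camera_params('wrist');p,d=cams.grab_frame('wrist');np.savez('w8.npz',p=p,d=d,**c);cv2.imwrite('pics/w8.png',p[...,::-1])
for b in blobs(p,*ORG,60):print('pad',b[0],np.round(b[1]),(RR.T@(rect(c,b[2],44)[0]-O)).round(1))
for b in blobs(p,*BLUE,400):print('blue',b[0],np.round(b[1]),rect(c,b[2],s['eef_pos'][2]-26))
E
```

```text
t 20.55 tcp [627.   22.9 148.7] rpy [-3.140e+00 -1.000e-03  1.764e+00] F [ 0.8  0.2 -5.1] op 0.171
reader [35.52740087 12.89488401]
pad 694.0 [349. 147.] [50.1 73.7]
pad 320.5 [406. 225.] [86.2 27.3]
blue 25777.5 [334. 253.] (array([628.7,  31.9], dtype=float32), [124.1, 71.5], -1.379)
```

View pics/w8.png

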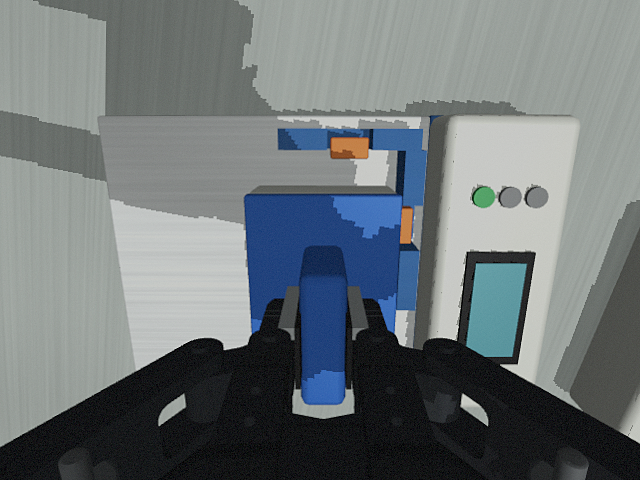

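The cassette is square to the reader, short of both rails. The pads show at (349,147) and (406,225), still standing proud. Lowering it onto the deck.

Call:
drive_tool([
  [0, 0, 0.6, 0],
  [0, 0, 1.3, 0],
  [0, 0, 1.5, 0],
  [0, 0, 1.4, 0],
  [0, 0, 0.8, 0],
  [0, 0, 0.4, 0],
  [0, 0, 0.2, 0],
  [0, 0, 0, 0],
  [0, 0, 0, 0],
])

```text
clock: 21.35
eef_pos: [628.1, 23.1, 88.2]
tcp_rot: [3.141, 0.0, 1.765]
contact_force: [0.6, -0.8, -4.1]
opening: 0.18
```

Call:
drive_tool([
  [0, 0, 0.1, 0],
  [0, 0, 0.1, 0],
  [0, 0, 0.1, 0],
  [0, 0, 0, 0],
  [0, 0, 0, 0],
])

```text
clock: 21.77
eef_pos: [627.7, 23.0, 84.9]
tcp_rot: [3.141, 0.0, 1.765]
contact_force: [-0.6, 0.3, -4.4]
opening: 0.179
```

Call:
drive_tool([
  [0, 0, 0.1, 0],
  [0, 0, 0.1, 0],
  [0, 0, 0, 0],
  [0, 0, 0, 0],
])

```text
clock: 22.1
eef_pos: [627.8, 22.9, 83.1]
tcp_rot: [3.141, 0.0, 1.765]
contact_force: [-1.2, -0.2, 0.7]
opening: 0.172
```

It's resting on the deck: the force went from -4.4 to +0.7 N. Now I'll slide toward the corner (tool y = reader +x, tool x = reader +y) and watch the force.

Call:
drive_tool([
  [0.1, 0.1, 0.02, 0],
  [0.3, 0.3, 0, 0],
  [0.3, 0.3, 0, 0],
  [0.3, 0.2, 0, 0],
  [0.1, 0.1, 0, 0],
  [0, 0, 0, 0],
  [0, 0, 0, 0],
])

```text
clock: 22.68
eef_pos: [635.2, 34.4, 83.2]
tcp_rot: [-3.141, 0.002, 1.765]
contact_force: [-3.6, -8.0, 5.4]
opening: 0.171
```

Call:
drive_tool([
  [0.1, 0.1, 0, 0],
  [0.1, 0.1, 0, 0],
  [0.1, 0.1, 0, 0],
  [0.1, 0.1, 0, 0],
  [0, 0, 0, 0],
  [0, 0, 0, 0],
])

```text
clock: 23.18
eef_pos: [637.1, 37.5, 83.4]
tcp_rot: [-3.138, 0.003, 1.766]
contact_force: [-10.6, -16.7, 11.9]
opening: 0.17
```

```bash
python3 - <<'E'
from h import *
s=st();print('reader',RR.T@(s['eef_pos'][:2]-O),'F reader',RR.T@s['contact_force'][:2],'tq',s['wrist_torque'])
E
```

```text
t 23.18 tcp [637.1  37.5  83.4] rpy [-3.138e+00  3.000e-03  1.766e+00] F [-10.6 -16.7  11.9] op 0.17
reader [48.29234989 25.33042143] F reader [-13.5894729  -14.37691082] tq [-2.61407148  1.58840054  0.0100682 ]
```

Call:
drive_tool([
  [0, 0, -0.05, 0],
  [0.1, 0.1, 0, 0],
  [0.1, 0.1, 0, 0],
  [0, 0, 0, 0],
  [0, 0, 0, 0],
])

```text
clock: 23.6
eef_pos: [638.2, 39.7, 83.5]
tcp_rot: [-3.137, 0.003, 1.766]
contact_force: [-9.9, -17.0, 9.5]
opening: 0.178
```

```bash
python3 - <<'E'
from rig import cams
from h import *
s=st();print('reader',RR.T@(s['eef_pos'][:2]-O),'F reader',RR.T@s['contact_force'][:2],'tq',s['wrist_torque'])
c=cams.camera_params('wrist');p,d=cams.grab_frame('wrist');cv2.imwrite('pics/w9.png',cv2.resize(p[80:330,200:480],None,fx=2.4,fy=2.4)[...,::-1])
E
```

```text
t 23.6 tcp [638.2  39.7  83.5] rpy [-3.137e+00  3.000e-03  1.766e+00] F [ -9.9 -17.    9.5] op 0.178
reader [49.79643864 27.28036988] F reader [-12.96888626 -14.81753795] tq [-2.63791223  1.63445578 -0.02160158]
```

View pics/w9.png

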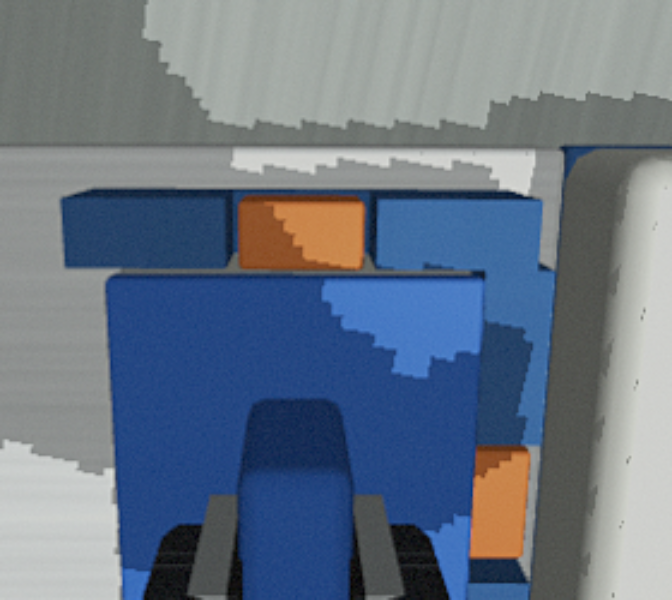

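The cassette is now up against both pads: at crop (300,235) and crop (500,500) they show only slightly proud. Forces are moderate. Continuing to the rails.

Call:
drive_tool([
  [0.1, 0.1, 0, 0],
  [0.1, 0.1, 0, 0],
  [0, 0, 0, 0],
  [0, 0, 0, 0],
])

```text
clock: 23.98
eef_pos: [638.8, 40.4, 83.6]
tcp_rot: [-3.134, 0.005, 1.766]
contact_force: [-13.9, -24.4, 16.3]
opening: 0.173
```

Call:
drive_tool([
  [0.1, 0.1, 0, 0],
  [0.1, 0.1, 0, 0],
  [0, 0, 0, 0],
  [0, 0, 0, 0],
])

```text
clock: 24.32
eef_pos: [639.0, 40.7, 83.8]
tcp_rot: [-3.131, 0.008, 1.767]
contact_force: [-19.5, -34.9, 22.5]
opening: 0.168
```

```bash
python3 - <<'E'
from h import *
s=st();print('reader',RR.T@(s['eef_pos'][:2]-O),'F reader',RR.T@s['contact_force'][:2],'tq',s['wrist_torque'])
E
```

```text
t 24.32 tcp [639.   40.7  83.8] rpy [-3.131  0.008  1.767] F [-19.5 -34.9  22.5] op 0.168
reader [50.75999683 28.08303623] F reader [-25.71424438 -30.57934739] tq [-5.80880997  3.29209835  0.18818995]
```

The motion has stopped, with 25 N and 31 N on the two rails, so the cassette is home against both. The tool has started to tilt by about 0.01 rad from over-pushing. I'll ease off by about 1 mm and look.

Call:
drive_tool([
  [-0.1, -0.08, -0.04, 0],
  [0, 0, 0, 0],
  [0, 0, 0, 0],
])

```text
clock: 24.57
eef_pos: [639.0, 40.6, 83.7]
tcp_rot: [-3.132, 0.006, 1.766]
contact_force: [-15.5, -29.2, 16.0]
opening: 0.173
```

```bash
python3 - <<'E'
from rig import cams
from h import *
s=st();print('reader',RR.T@(s['eef_pos'][:2]-O),'F reader',RR.T@s['contact_force'][:2],'tq',s['wrist_torque'])
c=cams.camera_params('wrist');p,d=cams.grab_frame('wrist');np.savez('w10.npz',p=p,d=d,**c)
a=cv2.resize(p[110:300,220:460],None,fx=2.4,fy=2.4,interpolation=cv2.INTER_CUBIC)[:456,:400+176]
q,_=cams.grab_frame('scene');b=cv2.resize(q[280:356,310:405],(220*95//95,176),interpolation=cv2.INTER_CUBIC)
b=cv2.resize(q[285:350,325:395],(220,204),interpolation=cv2.INTER_CUBIC)
im=np.zeros((460,800,3),np.uint8);im[:a.shape[0],:a.shape[1]]=a;im[:204,580:800]=b
cv2.imwrite('pics/w10.png',im[...,::-1])
E
```

```text
t 24.57 tcp [639.   40.6  83.7] rpy [-3.132  0.006  1.766] F [-15.5 -29.2  16. ] op 0.173
reader [50.65572995 28.03224413] F reader [-20.7777561  -25.74032281] tq [-4.8941203   2.68136827  0.09380696]
```

View pics/w10.png

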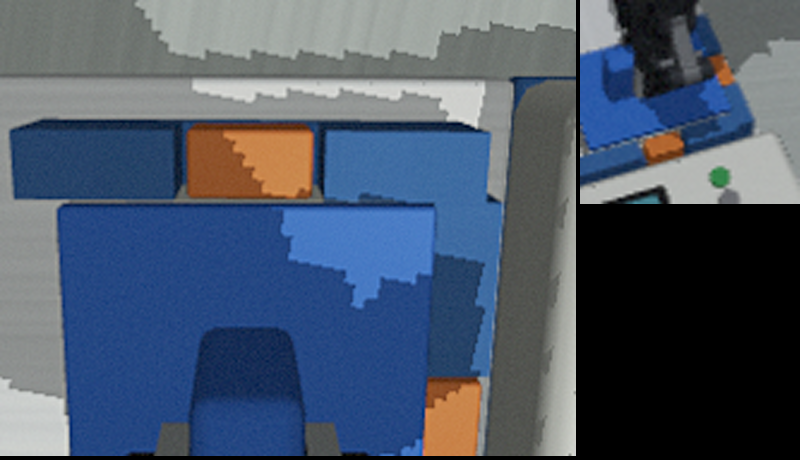

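Both pads now look level with the rail faces. I'll check with numbers: the distance from each rail's outer top edge (z 51) to the lid's edge (z 57) should be 12.0 mm when home.

```bash
python3 - <<'E'
from h import *
c=dict(np.load('w10.npz'));p=c['p']
hsv=cv2.cvtColor(p,cv2.COLOR_RGB2HSV);blue=(cv2.inRange(hsv,*map(np.array,((100,110,25),(125,255,255)))))>0
rdr=lambda px,z:(RR.T@(onplane(c,[px],z)[0,:2]-O))
print('column scans (side rail): blue runs rows')
def runs(v):
    e=np.flatnonzero(np.diff(np.r_[0,v.astype(int),0]));return [(int(a),int(b)) for a,b in zip(e[::2],e[1::2]) if b-a>2]
for x in(250,270,285,360,375,390):
    print(x,runs(blue[100:330,x]), 'gray',hsv[186:202,x,2])
print('row scans (far rail)')
for y in(200,210,225,240,255,300):
    print(y,runs(blue[y,300:460]),p[y,392:412,2])
E
```

```text
column scans (side rail): blue runs rows
250 [(60, 93), (95, 214), (217, 220)] gray [107 108 104 104 101 109 106 107  93  82 112 130 132 131 131 131]
270 [(60, 93), (95, 202)] gray [101 104 100 102 104  99 106 111  96  81 112 128 130 134 133 133]
285 [(60, 93), (95, 195)] gray [106 106 101 102 104 107 100 111  93  84 111 128 132 129 132 131]
360 [(61, 192)] gray [160 161 159 161 159 164 156 124  85  80 143 178 194 196 195 196]
375 [(61, 202)] gray [161 162 163 165 168 135 102 103  89  79 144 176 194 198 195 196]
390 [(61, 230)] gray [163 163 161 163 162 163 160 172 132  79 139 177 197 200 196 197]
row scans (far rail)
200 [(0, 129)] [199 198 198 197 197 197 196 198 189 154 153 164 162 161 163 162 164 162
 162 163]
210 [(0, 128)] [196 198 198 197 196 197 200 195 179 162 161 163 160 163 163 164 163 165
 162 159]
225 [(0, 127)] [202 156 120 125 124 123 125 130  96  95 105 104 102 102 105 101  99 106
 102  99]
240 [(0, 126)] [128 128 129 131 130 133 124  99  95 105 103 105 107 103 105 101 102 101
 104 102]
255 [(0, 124)] [131 133 130 131 133 128  97  99 103 104 101 104 102 104 106 105 102 102
 104 100]
300 [(0, 48), (74, 96)] [193 193 192 190 119  59  71  72  68  74  72  74  73  72  69  70  75  71
  73  70]
```

```bash
python3 - <<'E'
from h import *
c=dict(np.load('w10.npz'))
f=lambda x,y,z:(RR.T@(onplane(c,[(x,y)],z)[0,:2]-O)).round(1)
for x in(270,375):print('side',x,'rail inner',f(x,193.7,51),'lid edge (57)',f(x,196.3,57),f(x,195.3,57))
for y,a,b in((210,400.3,428),(240,399,426),(255,398,424)):print('far',y,'lid',f(a,y,57),'rail outer',f(b,y,51),'diff',f(b,y,51)[0]-f(a,y,57)[0])
print('lid left edge', [f(x,y,57) for x,y in((245,210),)])
p=c['p'].copy();e=cv2.Canny(p,40,120)
print('left edge cols', [int(np.flatnonzero(e[y,230:262])[0]+230) for y in (205,220,240,260)], [f(np.flatnonzero(e[y,230:262])[0]+230,y,57) for y in (205,220,240,260)])
E
```

```text
side 270 rail inner [27.5 72.4] lid edge (57) [28.4 72.3] [28.4 72.7]
side 375 rail inner [71.1 72.7] lid edge (57) [70.4 72.6] [70.4 73. ]
far 210 lid [80.8 67.1] rail outer [93.6 66. ] diff 12.799999999999997
far 240 lid [81.1 54.5] rail outer [93.9 52.9] diff 12.800000000000011
far 255 lid [81.1 48. ] rail outer [93.5 46.2] diff 12.400000000000006
lid left edge [array([18.1, 66.6])]
left edge cols [243, 244, 245, 246] [array([17.4, 68.7]), array([17.5, 62.5]), array([17.4, 54. ]), array([17.4, 45.2])]
```

The side rail and lid edge coincide within 0.3 mm. The far rail reads 12.4–12.8 mm against the 12.0 expected, which is within about 2 px. I'll ease the push a little more to take out the tilt, staying well above the springs' 4.5 N, and re-check.

Call:
drive_tool([
  [-0.1, -0.05, -0.03, 0],
  [0, 0, 0, 0],
  [0, 0, 0, 0],
  [0, 0, 0, 0],
  [0, 0, 0, 0],
  [0, 0, 0, 0],
])

```text
clock: 25.17
eef_pos: [638.9, 40.5, 83.7]
tcp_rot: [-3.133, 0.005, 1.766]
contact_force: [-14.6, -24.7, 12.2]
opening: 0.172
```

```bash
python3 - <<'E'
from rig import cams
from h import *
s=st();print('reader',RR.T@(s['eef_pos'][:2]-O),'F reader',RR.T@s['contact_force'][:2])
c=cams.camera_params('wrist');p,d=cams.grab_frame('wrist');np.savez('w11.npz',p=p,d=d,**c)
for n in('w10','w11'):
    q=dict(np.load(n+'.npz'));P=q['p'].astype(int)
    v=lambda a:a
    f=lambda x,y,z:(RR.T@(onplane(q,[(x,y)],z)[0,:2]-O)).round(2)
    def edge(line,lo):  # subpixel strongest step
        g=np.abs(np.gradient(cv2.GaussianBlur(line.astype(np.float32).reshape(1,-1),(5,1),0)[0]));i=g.argmax();w=g[max(i-2,0):i+3];return lo+(w*np.arange(max(i-2,0),i+3)).sum()/w.sum()
    for y in(206,212,218):
        a=edge(P[y,394:408].sum(1),394);b=edge(P[y,420:436].sum(1),420);print(n,y,round(a,1),round(b,1),'far diff',f(b,y,51)[0]-f(a,y,57)[0])
    for y in(262,268,285):
        pass
    o=blobs(q['p'],*ORG,60)
    for b in o:
        k=b[2].reshape(-1,2);print(n,'pad px box',k.min(0),k.max(0),'reader z49',f(*k.min(0),49),f(*k.max(0),49))
top,_=cams.grab_frame('top');ct=cams.camera_params('top');p0=np.load('top.npz')['p']
df=cv2.absdiff(cv2.GaussianBlur(top,(5,5),0),cv2.GaussianBlur(p0,(5,5),0)).max(2)
cs,_=cv2.findContours((df>25).astype(np.uint8),cv2.RETR_EXTERNAL,cv2.CHAIN_APPROX_SIMPLE)
print('changed',[(cv2.boundingRect(k)) for k in cs if cv2.contourArea(k)>25])
cv2.imwrite('pics/final.png',cv2.convertScaleAbs(top[80:400,90:570],alpha=1.6)[...,::-1].repeat(1,0))
E
```

```text
t 25.17 tcp [638.9  40.5  83.7] rpy [-3.133  0.005  1.766] F [-14.6 -24.7  12.2] op 0.172
reader [50.61066927 27.98635217] F reader [-19.02113798 -21.45630062]
w10 206 399.7 428.6 far diff 13.260000000000005
w10 212 399.1 428.2 far diff 13.379999999999995
w10 218 399.8 427.6 far diff 12.920000000000002
w10 pad px box [298 162] [349 192] reader z49 [39.19 85.24] [60.45 73.01]
w10 pad px box [396 268] [419 313] reader z49 [82.14 39.32] [94.03 17.42]
w11 206 399.8 428.4 far diff 13.14
w11 212 399.1 428.2 far diff 13.39
w11 218 399.8 427.7 far diff 12.960000000000008
w11 pad px box [298 162] [349 192] reader z49 [39.17 85.21] [60.44 72.97]
w11 pad px box [396 267] [420 313] reader z49 [82.09 39.75] [94.46 17.39]
changed [(285, 465, 90, 15), (357, 444, 26, 19), (263, 413, 105, 57), (0, 363, 138, 115), (140, 351, 237, 76), (200, 256, 19, 33), (19, 235, 351, 245), (206, 213, 16, 42), (161, 200, 47, 39), (354, 174, 7, 20), (227, 161, 10, 22), (237, 151, 103, 91), (256, 137, 70, 17), (290, 116, 19, 15), (309, 112, 15, 19), (256, 108, 59, 39), (318, 104, 7, 9), (240, 82, 15, 68), (250, 74, 70, 37)]
```

View pics/final.png

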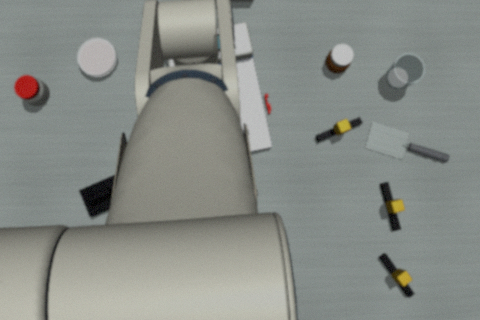

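The picture shows the scraper standing on its spot at (342,128), the chips on the bench at (267,103), and the bystanders unmoved. As a firmer check on the pads, I'll compare each pad's back edge with its rail's outer edge before and after. It should have shifted 5 mm.

```bash
python3 - <<'E'
from h import *
def edge(line,lo,sgn=None):
    l=cv2.GaussianBlur(line.astype(np.float32).reshape(1,-1),(5,1),0)[0];g=np.abs(np.gradient(l));i=g[1:-1].argmax()+1
    a,b=max(i-2,0),min(i+3,len(g));w=g[a:b];return lo+(w*np.arange(a,b)).sum()/w.sum()
for n in('w8','w11'):
    q=dict(np.load(n+'.npz'));p=q['p']
    f=lambda x,y,z:(RR.T@(onplane(q,[(x,y)],z)[0,:2]-O))
    m=cv2.inRange(cv2.cvtColor(p,cv2.COLOR_RGB2HSV),*map(np.array,ORG))>0
    bl=cv2.inRange(cv2.cvtColor(p,cv2.COLOR_RGB2HSV),np.array((100,110,25)),np.array((125,255,255)))>0
    bs=[b for b in blobs(p,*ORG,60)];bs.sort(key=lambda b:b[1][1])
    S,F=[b[2].reshape(-1,2) for b in bs[:2]]
    xs=range(S[:,0].min()+8,S[:,0].max()-8);
    top=np.median([np.flatnonzero(m[:,x])[0] for x in xs]);bot=np.median([np.flatnonzero(m[:,x])[-1] for x in xs]);xm=S[:,0].mean()
    xl=S[:,0].min()-15;xr=S[:,0].max()+10
    rows=[np.flatnonzero(bl[90:,x])+90 for x in(xl,xr)]
    # first contiguous run = rail
    rr=[(r_[0],r_[np.flatnonzero(np.diff(np.r_[r_,9999])>1)[0]]) for r_ in rows]
    print(n,'side pad rows',top,bot,'y back',f(xm,top,49)[1].round(1),'front',f(xm,bot,49)[1].round(1),'rail rows',rr,'rail y',[(f(x,a,51)[1].round(1),f(x,b,51)[1].round(1)) for x,(a,b) in zip((xl,xr),rr)])
    ys=range(F[:,1].min()+8,F[:,1].max()-8);lef=np.median([np.flatnonzero(m[y,380:440])[0]+380 for y in ys]);rig=np.median([np.flatnonzero(m[y,380:440])[-1]+380 for y in ys]);ym=F[:,1].mean()
    yu=F[:,1].min()-12;col=np.flatnonzero(bl[yu,380:450])[-1]+380
    print(n,'far pad cols',lef,rig,'x back',f(rig,ym,49)[0].round(1),'rail outer at row',yu,col,f(col,yu,51)[0].round(1))
E
```

```text
w8 side pad rows 138.0 157.0 y back 79.1 front 68.5 rail rows [(np.int64(129), np.int64(149)), (np.int64(129), np.int64(149))] rail y [(np.float64(84.0), np.float64(73.0)), (np.float64(84.1), np.float64(73.2))]
w8 far pad cols 402.0 411.0 x back 88.1 rail outer at row 195 422 92.9
w11 side pad rows 162.0 191.0 y back 85.3 front 73.3 rail rows [(np.int64(160), np.int64(192)), (np.int64(161), np.int64(287))] rail y [(np.float64(86.1), np.float64(73.1)), (np.float64(85.9), np.float64(30.9))]
w11 far pad cols 397.0 418.0 x back 92.7 rail outer at row 255 425 93.9
```

The side pad is flush: its front is within 0.2 mm of the rail, where it was 4.6 mm proud before. The far pad still seems about 1 mm short (back edge -1.2 mm, 12.4–13.3 mm gap), probably held by friction from the side rail and deck. I'll unload y and z, and push x further.

Call:
drive_tool([
  [-0.15, 0, -0.05, 0],
  [0, 0.1, 0, 0],
  [0, 0.1, 0, 0],
  [0, 0, 0, 0],
  [0, 0, 0, 0],
  [0, 0, 0, 0],
])

```text
clock: 25.77
eef_pos: [639.3, 40.4, 83.7]
tcp_rot: [-3.129, 0.003, 1.766]
contact_force: [-19.3, -19.2, 14.4]
opening: 0.17
```

```bash
cat > chk.py <<'E'
from rig import cams
from h import *
s=st();print('reader',(RR.T@(s['eef_pos'][:2]-O)).round(2),'F reader',(RR.T@s['contact_force'][:2]).round(1),'tq',s['wrist_torque'].round(2))
q=cams.camera_params('wrist');p,d=cams.grab_frame('wrist')
f=lambda x,y,z:(RR.T@(onplane(q,[(x,y)],z)[0,:2]-O))
h=cv2.cvtColor(p,cv2.COLOR_RGB2HSV);m=cv2.inRange(h,*map(np.array,ORG))>0;bl=cv2.inRange(h,np.array((100,110,25)),np.array((125,255,255)))>0
bs=sorted(blobs(p,*ORG,60),key=lambda b:b[1][1]);S,F=[b[2].reshape(-1,2) for b in bs[:2]]
xm=S[:,0].mean();bot=np.median([np.flatnonzero(m[:,x])[-1] for x in range(S[:,0].min()+8,S[:,0].max()-8)])
xl=S[:,0].min()-15;r_=np.flatnonzero(bl[90:,xl])+90;b=r_[np.flatnonzero(np.diff(np.r_[r_,9999])>1)[0]]
print('side pad proud',(f(xl,b,51)[1]-f(xm,bot,49)[1]).round(2))
for y0 in(240,248,255):
    pass
px=[f(np.flatnonzero(m[y,380:440])[-1]+380,y,49)[0] for y in range(F[:,1].min()+8,F[:,1].max()-8)]
rx=[f(np.flatnonzero(bl[y,380:450])[-1]+380,y,51)[0] for y in range(200,260)]
print('far pad back - rail outer',(np.mean(px)-np.mean(rx)).round(2),np.std(px).round(2),np.std(rx).round(2),'(was -4.8 proud)')
E
python3 chk.py
```

```text
t 25.77 tcp [639.3  40.4  83.7] rpy [-3.129e+00  3.000e-03  1.766e+00] F [-19.3 -19.2  14.4] op 0.17
reader [50.99 27.78] F reader [-22.5 -15.2] tq [-3.19  3.39  0.08]
side pad proud -0.24
far pad back - rail outer -0.47 0.12 0.15 (was -4.8 proud)
```

Call:
drive_tool([
  [0, 0.1, -0.03, 0],
  [0, 0.1, 0, 0],
  [0, 0, 0, 0],
  [0, 0, 0, 0],
  [0, 0, 0, 0],
])

```text
clock: 26.23
eef_pos: [639.6, 40.5, 83.9]
tcp_rot: [-3.126, 0.003, 1.766]
contact_force: [-25.3, -19.7, 18.2]
opening: 0.174
```

```bash
python3 chk.py
```

```text
t 26.23 tcp [639.6  40.5  83.9] rpy [-3.126e+00  3.000e-03  1.766e+00] F [-25.3 -19.7  18.2] op 0.174
reader [51.24 27.82] F reader [-28.6 -14.6] tq [-3.48  4.4   0.09]
side pad proud -0.25
far pad back - rail outer -0.39 0.12 0.12 (was -4.8 proud)
```

The pad reading hardly changed (-0.47 to -0.39 mm) while the force rose, so x is now against the rail too. I'll ease x so the tool leans less, and confirm it stays home.

Call:
drive_tool([
  [0, -0.1, -0.02, 0],
  [0, -0.1, 0, 0],
  [0, 0, 0, 0],
  [0, 0, 0, 0],
  [0, 0, 0, 0],
  [0, 0, 0, 0],
])

```text
clock: 26.78
eef_pos: [639.4, 40.5, 83.8]
tcp_rot: [-3.129, 0.003, 1.766]
contact_force: [-16.8, -18.7, 9.9]
opening: 0.177
```

```bash
python3 chk.py
```

```text
t 26.78 tcp [639.4  40.5  83.8] rpy [-3.129e+00  3.000e-03  1.766e+00] F [-16.8 -18.7   9.9] op 0.177
reader [51.06 27.82] F reader [-20.  -15.1] tq [-3.17  3.1   0.03]
side pad proud -0.24
far pad back - rail outer -0.39 0.13 0.12 (was -4.8 proud)
```

```bash
python3 -c "
from rig import r,job
print(job.sign_off());s=r.sense();print(s['clock'],s['eef_pos'],s['contact_force'],s['opening'])"
```

```text
the job is handed in; nothing more can be done
None
the job is handed in; nothing more can be done
```

I handed the job in at about 27 s of the 67 s allowed, with the gripper still holding the cassette in the corner.

- **Chips:** I gripped the leftmost scraper and swept all three chips off the deck's open right edge in one pass. Afterwards the deck was clear, and the chips lay together on the bench at about (608, -105) in both camera views.
- **Scraper:** I stood it back on its original spot and let go. The wrist camera measured it upright there, and a later top view still shows it standing.
- **Cassette:** it is set on the deck and pressed into the corner. The arm pushes with about 20 N towards the far rail and 15 N towards the side rail, so more than each pad's 4.5 N spring. There was almost no twist at the wrist, so it sits evenly against the rails.
- **Side pad:** flush within about 0.25 mm in the last pictures.
- **Far pad:** the last reading was 0.4 mm short of flush (it started at 4.8 mm), about the limit of the measurement. An earlier check had shown it about 1 mm short, so I eased the sideways push and pressed further until the cassette stopped moving while the force still rose.
- **Doubtful points:** the tool leans about 0.013 rad under the push, so the cassette may be tilted by a few tenths of a millimetre. The jar, beaker, spatula, dishes and pot look unmoved in the last top view. The arm hid part of that view, so the black look-alike was only partly visible.

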